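# Put three soil strainers away, nested on the stand's hook, largest first

### The arm

A 7-joint arm with a two-finger parallel gripper is mounted at the origin on the work surface. World frame = base frame: x ahead of the robot, y to its left, z up, the work surface at z = 0. Lengths are in m, angles in rad, forces in N, time in s.
With the tool pointing down it reaches from about 0.425 to 1.025 m from the base axis. Payload 9.4 kg.
Tool frame: the origin (TCP) lies midway between the tips of the shut fingers; the grasp point (between the pads) lies 19 mm behind it (manip.grasp_offset is the distance from the TCP to the grasp point, in m); z points along the fingers, y is the direction in which the jaws open and shut (so a half turn about z gives the same grasp; the last joint's range is limited). The gripper opens to 93 mm and grips with 3 to 60 N. Pads are 15 mm wide; open, the fingers measure 128 mm over their backs; the gripper's body (75 mm by 188 mm) begins 65 mm behind the grasp point.
Start: joints at [1.161, 0.599, -0.003, 1.599, 0.002, 0.943, -0.08], TCP at [0.237, -0.685, 0.219] pointing down, gripper open.
Joint ranges: [-2.57, 2.57], [-0.35, 1.97], [-1.29, 1.29], [0.11, 2.56], [-1.05, 4.19], [0.11, 1.86], [-2.63, 2.63]. Speed limits (rad/s): [2.22, 2.22, 3.01, 3.01, 3.14, 3.14, 3.14].

### API

Orientations are given as a 3x3 rotation matrix whose columns are the frame's x, y, z axes.
In Python, from rig import manip gives the robot as it stands.
- The arm moves only by the tool carry_out, never from a script. Its argument "steps" is a list of rows, each an object with "slide": the shift along the tool's x, y, z in mm, a list of three; "dr": the turn, a rotation vector about the tool's x, y, z in rad, a list of three. A call has 1 to 10 rows; each row shifts and turns the commanded pose from where the row before left it, along the tool's axes as they then stand; what a row does not reach is not made up. A row lasts 1/12 s, in which the tool goes at most 41.7 mm and 7.16 degrees, less where a joint would pass 70% of its speed; a pose out of reach is approached as far as the arm can. A call is refused whole if a number of a shift passes 41.7 or a number of a turn 0.125, either way. A call with a gripper value outside its range is refused whole. "claw" is the gripper command: -1 is shut, 1 is fully open, values between are in proportion, set as the call begins (left out, the last holds). The fingers move at their own pace and stop on an object; the grip force is fixed at half the most. Time passes only in rows, so rows that do not move let the fingers close. It gives the time, the measured TCP pose, the force and the opening at its end, in the units of the state.
- manip.sense(): the state, without advancing time (a new reading comes with each control period).
- manip.camera(name): name is "scene" or "top" or "wrist"; returns a dict with "image" (384x512x3 uint8, red, green, blue), "z_map" (384x512 float32, m along the optical axis (not along the pixel's ray), 0 where there is no reading), "fx", "fy", "cx", "cy" (pixels), "pose" (4x4, takes a point from camera to world coordinates); the wrist camera has in their place "tool_from_camera" (4x4, takes a point from camera to tool coordinates, whose origin is the TCP and whose axes are the flange's). Camera axes: x right, y up, looking along -z (the intrinsics and any distortion apply to the point x, -y, -z); pixel columns grow to the right and rows downward; lengths in m; the calibration is good to about 2 mm. A picture is of the moment at which its call begins: read the wrist's pose just before it.
- manip.job_done(): hands the job in, once; it reports no verdict.
Trained networks look in the newest picture that a camera, given by its name, has taken for a name from the list of things; names that differ only in an ending like _2 or _b are one class to them, and where a whole thing is asked for, a point or a joint stands for the part that bears it (a point fixed in the world has none). Each returns a list of dicts, best first, with "score" (0 to 1); they miss things now and then, are a little off and sometimes report something else, mostly with a low value. They report only what shows in the picture. A call takes as long as a camera call. They do not tell look-alikes from the thing itself.
- manip.boxes_of(target, camera): "location" ([column, row] in pixels, amid what is visible of it).
- manip.masks_of(target, camera): "region" (384x512 bool, what is visible of it) and "location" ([column, row] in pixels, amid what is visible of it).
The state is a dict: "clock": time; "qpos": joint angles; "joint_vel": joint speeds; "joint_efforts": joint torques, N m; "eef_pos": TCP position; "tool_rot": TCP orientation; "ft_force": force on the tool from outside, world axes, zero at the start; "moment": the same for the moment, N m; "finger_gap": finger opening in m.
Only numpy, scipy, OpenCV 4.12 (cv2) and the standard library are available. Lean on these libraries where they do the work, as an engineer would, in place of code of your own. Each camera call takes 0.05 s, during which the arm holds its last target.

### The job

The three soil strainers have dried on the pegs of the drying rack: put them away nested together on the hook of the laboratory stand, the largest first, then the medium, then the small one in front. Slide each one back along the hook and press it home with a light, steady push, the largest against the clamp block and each of the others against the strainer before it, gently, since a hard shove would slip the clamp. Let the hook take each strainer's weight before letting go, and leave everything else on the bench where it is.

Things in the scene. Friction and masses are not known exactly. Their poses are not given: they have to be found in the camera images.
- large: Large strainer, 0.17-0.26 kg: black handle, perforated steel bowl 110 mm across, 45 mm deep. Origin: centre of the eye at the handle's end; hanging, z is up and +x the way the bowl's domed back points (from peg's bend to root), y across the eye. Bowl centre 135 mm below the origin, its mouth 25 mm to -x, lowest point 192 mm below. All three share one handle and eye (see medium, small).
- medium: Medium strainer, 0.13-0.20 kg: as the large, bowl 90 mm across, 36 mm deep, centre 135 mm below the origin, mouth 19 mm to -x, lowest point 182 mm below. Eye of all three: a closed ring of round bar 14 mm thick (so 14 mm along x), 44 mm wide over y, 54 mm tall; its opening is 16 mm wide, 26 mm tall. Pinch its two upright sides across y from above, level with the origin.
- small: Small strainer, 0.10-0.15 kg: as the large, bowl 70 mm across, 28 mm deep, centre 135 mm below the origin, mouth 14 mm to -x, lowest point 172 mm below. Any of the three hangs with the rod under the top of the eye's opening: its origin is then 9 mm below the rod's axis. The rod is mid-opening with the origin on the axis. Home, neighbouring eyes touch, centres 14 mm apart.
- hook: The stand's hook: a level steel rod 8 mm thick, 260 mm above the bench. Origin: on the rod's axis at the bend. From there the rod runs straight along its own +x into the clamp block; to -x the tip slopes up, ending 15 mm further out and 13 mm higher in a round end of 4 mm radius. z is up. Three touching eyes take up 42 mm of the rod. Load it with less than 30 N.
- stand: Laboratory stand (fixed), axes as the hook; origin on the bench, 30 mm to +x of the hook's bend. Base 260 x 140 x 14 mm, post 140 mm to +x (top 276 mm), arm 20 mm below the rod. Aluminium clamp block: 28 mm wide, from 12 mm above to 32 mm below the rod's axis. Its front face is 51-77 mm to +x of the bend: not reported, feel for it. Shoved with over 20 N it slips; 4 to 6 N is a firm push.
- rack: Drying rack (fixed): white tray 200 x 400 x 18 mm, rail at 260 mm between posts 192 mm to either side (top 283 mm), three pegs shaped as the hook. Origin: tray centre on the bench; x from the pegs' open ends to the rail. Peg bends at x -30 mm, y -125, 0, +125 mm, z 260 mm; rail face at x +28 mm. Each peg carries one strainer, in any order, eye centre 19-33 mm to +x of the bend.
- bottle: Bystander: amber laboratory bottle with blue cap, 86 mm across, 203 mm tall; origin under its centre.
- jar: Bystander: small white jar standing on the rack's tray behind the pegs, 44 mm across, 66 mm tall; origin under its centre.
- tube: Bystander: white squeeze tube standing on its cap on the stand's base plate, beside the post, 38 mm across, 110 mm tall; origin under its centre.
- beaker: Bystander: glass beaker, 68 mm across, 95 mm tall; origin under its centre.
- petri: Bystander: closed clear dish lying on the bench nearest the robot, 92 mm across, 15 mm tall; origin under its centre.
- stopper: Bystander: black rubber stopper on the stand's base plate, 36 mm across, 28 mm tall; origin under its centre.
Not all that is in view belongs to the job. Leave any orange look-alike of the small alone.

How it is judged:
By the outcome, as a careful person would: the job done as asked, in the order asked, and still so for the second after the job is handed in, with the robot touching nothing.
It also fails if it takes over 72 s, if anything falls off the work surface, if the arm or the gripper's body presses on something with over 40 N, if the wrist force passes 120 N, or if a joint passes its speed limit or range.

## Working session

There is one attempt and no reset: what is moved stays moved. The work goes in short steps, Python scripts to look and compute and a tool call to move; the robot and the scene stay as the last step left them, time stands still between calls to the robot, and variables do not carry over. Pictures are saved under pics/ and viewed, and the job is handed in when it is done.

Besides the shell and the picture viewer there is one more tool, called after ">>>" by a JSON object that holds its "api" and its "payload". carry_out: Moves the arm, as the interface text tells. Its arguments: {"type":"object","properties":{"steps":{"type":"array","items":{"type":"object","properties":{"slide":{"type":"array","items":{"type":"number"}},"dr":{"type":"array","items":{"type":"number"}}}}},"claw":{"type":"number"}},"required":["steps"]}

```bash
ls; mkdir -p pics; python3 - <<'E'
from rig import manip
import cv2,numpy as np
s=manip.sense()
for k,v in s.items(): print(k,np.round(v,4).tolist())
for n in("scene","top"):
    c=manip.camera(n); cv2.imwrite(f"pics/{n}0.png",c["image"][:,:,::-1]); print(n,c["fx"],c["fy"],c["cx"],c["cy"],np.round(c["pose"],4).tolist(),[k for k in c])
    np.savez(f"{n}0.npz",**{k:v for k,v in c.items() if v is not None})
print(manip.sense()["clock"],manip.grasp_offset)
E
```

```text
pics
clock 0.0
qpos [1.1613, 0.6002, -0.0025, 1.6001, 0.0018, 0.9429, -0.0797]
joint_vel [-0.0001, 0.0004, -0.0005, 0.0002, -0.0001, 0.0003, -0.0007]
joint_efforts [0.0006, -76.5063, 1.4979, -25.2355, -0.0524, 0.017, 0.0002]
eef_pos [0.2367, -0.6848, 0.2178]
tool_rot [[0.9451, 0.3268, -0.0006], [0.3268, -0.9451, 0.0014], [-0.0002, -0.0015, -1.0]]
ft_force [0.1475, 0.1023, -0.37]
moment [-0.0136, -0.0, -0.0651]
finger_gap 0.093
scene 401.91440730683485 401.91440730683485 253.6829547183662 192.65734977767315 [[-0.8373, -0.4613, 0.2935, 0.92], [0.5466, -0.7198, 0.428, 0.5754], [0.0138, 0.5188, 0.8548, 1.3046], [0.0, 0.0, 0.0, 1.0]] ['image', 'z_map', 'fx', 'fy', 'cx', 'cy', 'pose']
top 362.2242641892059 362.2242641892059 258.82852091026103 189.79374870995656 [[-0.0241, 0.9991, -0.0359, 0.4557], [-0.9997, -0.0238, 0.0073, 0.0076], [0.0064, 0.0361, 0.9993, 1.3566], [0.0, 0.0, 0.0, 1.0]] ['image', 'z_map', 'fx', 'fy', 'cx', 'cy', 'pose']
0.1 0.0188
```

View pics/scene0.png

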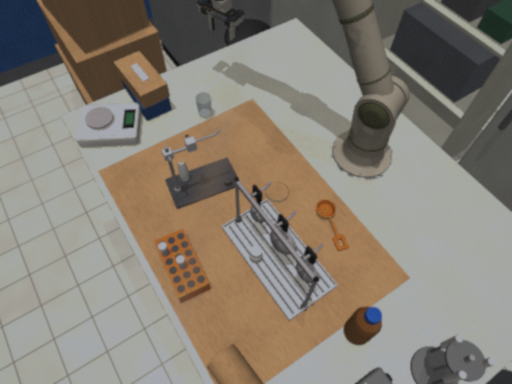

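View pics/top0.png

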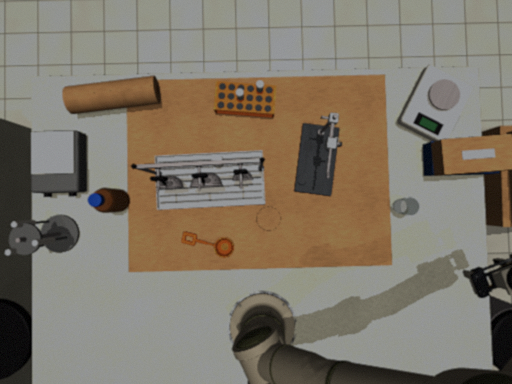

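The rack in the top view is at about (208,180), with three strainers at (170,181), (207,181) and (241,177). The stand is at (320,160), with its hook and clamp at (333,135). The orange look-alike is lying at (222,246). Next I'll enlarge the views.

```bash
cat > h.py <<'E'
import numpy as np,cv2
def load(f): return dict(np.load(f))
def px2w(c,u,v,z=None):
    if z is None: z=c["z_map"][int(round(v)),int(round(u))]
    p=np.array([(u-c["cx"])/c["fx"]*z,-(v-c["cy"])/c["fy"]*z,-z,1])
    return (c["pose"]@p)[:3]
def cloud(c):
    v,u=np.mgrid[0:384,0:512]; z=c["z_map"].astype(float)
    p=np.stack([(u-c["cx"])/c["fx"]*z,-(v-c["cy"])/c["fy"]*z,-z,np.ones_like(z)],-1)
    w=(p@c["pose"].T)[...,:3]; w[z==0]=np.nan; return w
def ray_at_h(c,u,v,h):
    o=c["pose"][:3,3]; d=c["pose"][:3,:3]@np.array([(u-c["cx"])/c["fx"],-(v-c["cy"])/c["fy"],-1])
    return o+d*(h-o[2])/d[2]
def w2px(c,p):
    q=np.linalg.inv(c["pose"])@np.append(p,1); return np.array([c["cx"]+c["fx"]*q[0]/-q[2],c["cy"]-c["fy"]*q[1]/-q[2]])
E
python3 - <<'E'
from h import *
t=load("top0.npz");s=load("scene0.npz")
a=cv2.resize(t["image"][110:220,120:350],(800,383),interpolation=cv2.INTER_CUBIC);cv2.imwrite("pics/tcrop.png",a[:,:,::-1])
b=cv2.resize(s["image"][120:320,150:350],(600,600),interpolation=cv2.INTER_CUBIC);cv2.imwrite("pics/scrop.png",b[:,:,::-1])
z=t["z_map"]; print((z==0).mean())
w=cloud(t)
hh=w[...,2]
for lo,hi in((.24,.30),(.015,.025),(.01,.017)):
    m=(hh>lo)&(hh<hi); m[:, :130]=0; m[:,345:]=0; m[225:]=0;m[:100]=0
    print(lo,m.sum())
for (u,v) in ((60,140),(200,120),(300,250),(100,250)): print(np.round(w[v,u],3))
img=np.clip(np.nan_to_num(hh)/0.3*255,0,255).astype(np.uint8)[100:220,120:350]
cv2.imwrite("pics/hcrop.png",cv2.applyColorMap(cv2.resize(img,(800,417),interpolation=cv2.INTER_NEAREST),cv2.COLORMAP_JET))
E
```

```text
0.004058837890625
0.24 1402
0.015 1084
0.01 2126
[0.692 0.689 0.093]
[0.773 0.213 0.001]
[ 0.276 -0.15  -0.001]
[ 0.295  0.594 -0.002]
```

View pics/tcrop.png

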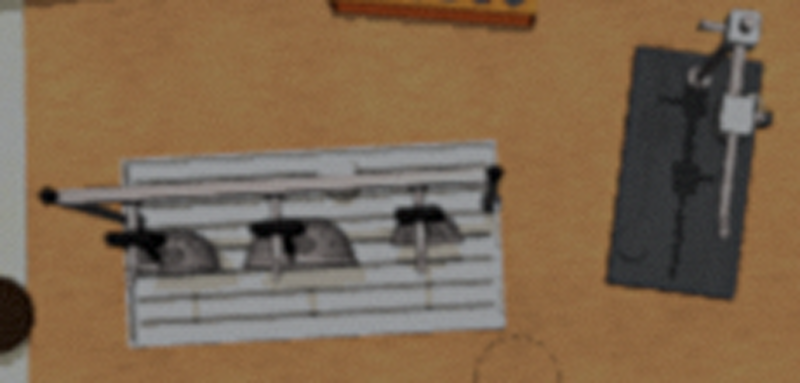

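View pics/scrop.png

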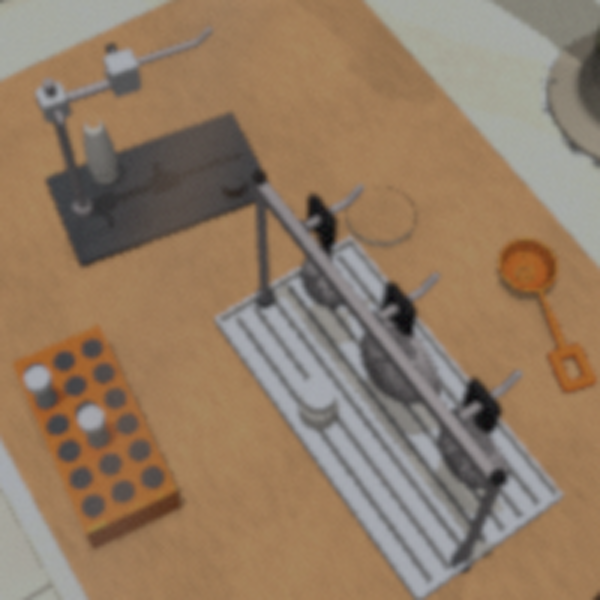

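View pics/hcrop.png

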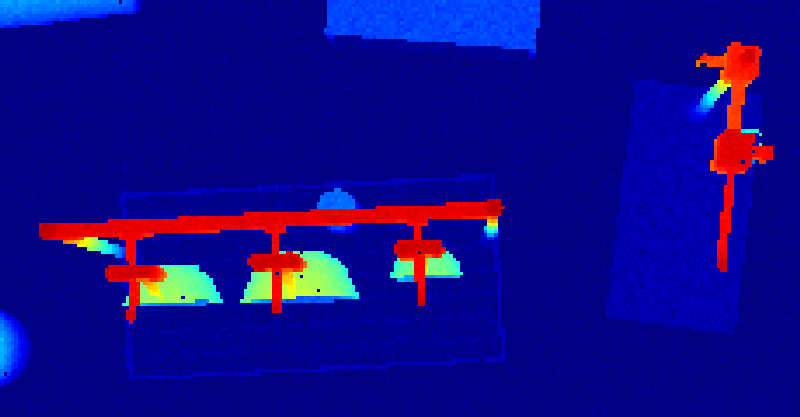

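By bowl size, the middle peg (crop 300,245) holds the large strainer, the left peg (+y, crop 180,250) the medium, and the right peg (425,228) the small. The possible mix-ups are those three and the orange decoy at scene (325,210). I'll measure them now.

```bash
python3 - <<'E'
from h import *
from rig import manip
t=load("top0.npz");s=load("scene0.npz")
for n in ("large","medium","small","hook","stand","rack"):
    for cam in("top","scene"):
        r=manip.boxes_of(n,cam); print(n,cam,[(np.round(x["location"]).tolist(),round(x["score"],2)) for x in r[:3]])
w=cloud(t)
v,u=np.mgrid[0:384,0:512]
def reg(c0,c1,r0,r1,lo,hi):  # hcrop coords
    U=(u-120)*800/230; V=(v-100)*417/120
    m=(U>c0)&(U<c1)&(V>r0)&(V<r1)&(w[...,2]>lo)&(w[...,2]<hi); return w[m]
def line(p):
    c=p.mean(0); d=np.linalg.svd(p-c)[2][0]; d*=np.sign(d[0]); return c,d,((p-c)@d).min(),((p-c)@d).max()
for nm,b in dict(hookrod=(700,760,175,240),hookall=(700,760,175,290),arm=(700,760,75,125),rail=(130,480,195,235),pegL=(115,150,236,330),pegM=(260,295,230,330),pegR=(400,435,222,330)).items():
    p=reg(*b,.24,.30); c,d,a,e=line(p); print(nm,len(p),np.round(c,4),np.round(d,3),"ang",round(np.degrees(np.arctan2(d[1],d[0])),2),np.round(c+a*d,3),np.round(c+e*d,3))
# eyes
for nm,b in dict(L=(100,170,260,285),M=(242,310,250,275),R=(390,450,238,262)).items():
    p=reg(*b,.25,.30);print("eye",nm,len(p),np.round(np.nanmean(p,0),4),np.round(p.min(0),3),np.round(p.max(0),3))
for nm,b in dict(clamp=(705,765,130,175),).items():
    p=reg(*b,.25,.30);print(nm,len(p),np.round(p.mean(0),4),np.round(p.min(0),3),np.round(p.max(0),3))
# bowls widths
for nm,b in dict(L=(115,230,262,310),M=(235,365,250,310),R=(385,470,245,285)).items():
    p=reg(*b,.05,.2);print("bowl",nm,len(p),np.round(p.min(0),3),np.round(p.max(0),3))
# tray & base masks
for nm,b,lo,hi in (("tray",(110,520,165,390),.012,.024),("base",(590,770,70,340),.009,.02)):
    U=(u-120)*800/230; V=(v-100)*417/120
    m=(U>b[0])&(U<b[1])&(V>b[2])&(V<b[3])&(w[...,2]>lo)&(w[...,2]<hi)
    r=cv2.minAreaRect(w[m][:,:2].astype(np.float32)*1000);print(nm,r)
E
```

```text
large top [([210.0, 178.0], 0.71)]
large scene [([282.0, 237.0], 0.81)]
medium top [([170.0, 182.0], 0.74), ([240.0, 175.0], 0.56)]
medium scene [([308.0, 262.0], 0.92), ([202.0, 102.0], 0.19)]
small top [([221.0, 241.0], 0.87), ([240.0, 174.0], 0.69), ([218.0, 157.0], 0.35)]
small scene [([330.0, 211.0], 0.85), ([212.0, 135.0], 0.73), ([257.0, 202.0], 0.55)]
hook top [([404.0, 206.0], 0.39)]
hook scene []
stand top [([316.0, 157.0], 0.81), ([207.0, 182.0], 0.63)]
stand scene [([199.0, 181.0], 0.91)]
rack top [([209.0, 170.0], 0.65)]
rack scene [([275.0, 258.0], 0.65)]
hookrod 51 [ 0.5803 -0.2136  0.2628] [ 0.989 -0.15   0.017] ang -8.62 [ 0.553 -0.209  0.262] [ 0.608 -0.218  0.263]
hookall 74 [ 0.5676 -0.2115  0.2649] [ 0.979 -0.158 -0.127] ang -9.15 [ 0.527 -0.205  0.27 ] [ 0.608 -0.218  0.26 ]
arm 59 [ 0.6816 -0.229   0.246 ] [ 0.979 -0.17   0.114] ang -9.84 [ 0.66  -0.225  0.243] [ 0.7   -0.232  0.248]
rail 487 [0.5806 0.1493 0.2688] [ 0.026 -1.    -0.   ] ang -88.52 [0.577 0.302 0.269] [0.584 0.003 0.269]
pegL 106 [0.5356 0.3021 0.2691] [ 0.998  0.019 -0.054] ang 1.09 [0.495 0.3
[... 200 characters left out ...]
 0.054 0.269] [0.575 0.055 0.27 ]
eye L 80 [0.537  0.3025 0.2719] [0.526 0.283 0.252] [0.547 0.323 0.282]
eye M 76 [0.5437 0.179  0.2731] [0.532 0.159 0.252] [0.553 0.202 0.281]
eye R 71 [0.5518 0.0558 0.2733] [0.541 0.034 0.252] [0.559 0.076 0.281]
clamp 129 [ 0.6305 -0.2224  0.2685] [ 0.611 -0.249  0.251] [ 0.647 -0.206  0.277]
bowl L 208 [0.517 0.259 0.07 ] [0.555 0.35  0.198]
bowl M 297 [0.517 0.124 0.058] [0.565 0.233 0.2  ]
bowl R 100 [0.537 0.021 0.081] [0.561 0.089 0.195]
tray ((547.8030395507812, 181.39537048339844), (200.19964599609375, 404.5700378417969), 1.6637026071548462)
base ((615.1022338867188, -218.74269104003906), (140.24586486816406, 259.4189147949219), 81.22589874267578)
```

The bowls measure about 91, 109 and 68 mm wide for left, middle and right, so they are medium, large and small, and the orange one is the decoy. The hook bend is near (0.546,-0.208) with its axis at about -8.8°. The rack axis is at about +1.5°. I'm moving to view the hook from above first.

>>> {"api": "carry_out", "payload": {"steps": [{"slide":[26,-22,-13]},{"slide":[26,-22,-13]},{"slide":[26,-22,-13]},{"slide":[26,-22,-13]},{"slide":[26,-22,-13]},{"slide":[26,-22,-13]},{"slide":[26,-22,-13]},{"slide":[26,-22,-13]},{"slide":[26,-22,-13]},{"slide":[26,-22,-13]}], "claw": 1}}

```text
$.steps[0]: bad value
```

>>> {"api": "carry_out", "payload": {"steps": [{"slide":[26,-22,-13]},{"slide":[26,-22,-13]},{"slide":[26,-22,-13]},{"slide":[26,-22,-13]},{"dr":[0,0,0.122]},{"dr":[0,0,0.122]},{"dr":[0,0,0.122]},{"dr":[0,0,0.122]},{"slide":[0,0,0]},{"slide":[0,0,0]}]}}

```text
$.steps[0]: bad value
```

```bash
cat >> h.py <<'E'
def st(manip):
    s=manip.sense(); R=s["tool_rot"]
    print("t",round(float(s["clock"]),2),"p",np.round(s["eef_pos"],4),"ang",round(np.degrees(np.arctan2(R[1][0],R[0][0])),2),"tilt",np.round(np.array(R)[2,:2],3),"F",np.round(s["ft_force"],2),"gap",round(float(s["finger_gap"]),4)); return s
def wrist(manip,f):
    s=st(manip); c=manip.camera("wrist"); T=np.eye(4);T[:3,:3]=s["tool_rot"];T[:3,3]=s["eef_pos"]
    c["pose"]=T@c["tool_from_camera"]; np.savez(f+".npz",**c); cv2.imwrite(f"pics/{f}.png",c["image"][:,:,::-1]); return c
E
python3 - <<'E'
from h import *
from rig import manip
c=wrist(manip,"w1"); print(np.round(c["tool_from_camera"],3),c["fx"])
E
```

```text
t 0.7 p [ 0.2369 -0.6852  0.2186] ang 19.07 tilt [-0. -0.] F [-0.64 -0.16 -0.11] gap 0.0931
[[ 0.001  0.954  0.299  0.083]
 [ 1.    -0.001 -0.001  0.001]
 [-0.     0.299 -0.954 -0.167]
 [ 0.     0.     0.     1.   ]] 300.40001270507514
```

View pics/w1.png

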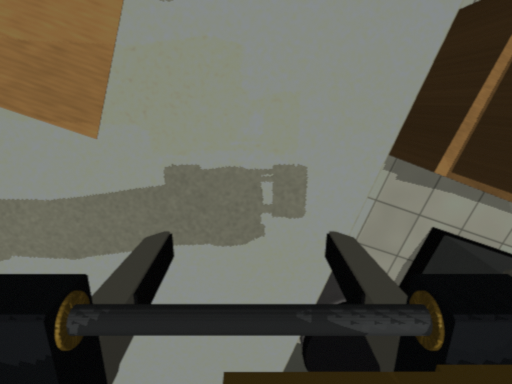

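The move call was refused because each row needs both fields. The wrist view shows only the fingers at (170,240) and (330,240) over bare bench. I'm resending.

>>> {"api": "carry_out", "payload": {"steps": [{"slide":[26,-22,-13],"dr":[0,0,0]},{"slide":[26,-22,-13],"dr":[0,0,0]},{"slide":[26,-22,-13],"dr":[0,0,0]},{"slide":[26,-22,-13],"dr":[0,0,0]},{"slide":[26,-22,-13],"dr":[0,0,0]},{"slide":[26,-22,-13],"dr":[0,0,0]},{"slide":[26,-22,-13],"dr":[0,0,0]},{"slide":[26,-22,-13],"dr":[0,0,0]},{"slide":[26,-22,-13],"dr":[0,0,0]},{"slide":[26,-22,-13],"dr":[0,0,0]}], "claw": 1}}

```text
clock: 1.58
eef_pos: [0.4113, -0.3908, 0.3495]
tool_rot: [[0.945, 0.327, 0.0], [0.327, -0.945, -0.0], [0.0, 0.001, -1.0]]
ft_force: [0.4, -0.4, 0.9]
finger_gap: 0.0931
```

>>> {"api": "carry_out", "payload": {"steps": [{"slide":[26,-22,-13],"dr":[0,0,0]},{"slide":[26,-22,-13],"dr":[0,0,0]},{"slide":[26,-22,-13],"dr":[0,0,0]},{"slide":[0,0,0],"dr":[0,0,0.122]},{"slide":[0,0,0],"dr":[0,0,0.122]},{"slide":[0,0,0],"dr":[0,0,0.122]},{"slide":[0,0,0],"dr":[0,0,0.122]},{"slide":[0,0,0],"dr":[0,0,0]},{"slide":[0,0,0],"dr":[0,0,0]}]}}

```text
clock: 2.33
eef_pos: [0.4629, -0.3043, 0.3877]
tool_rot: [[0.989, -0.151, 0.0], [-0.151, -0.989, -0.0], [0.0, 0.0, -1.0]]
ft_force: [-0.8, 0.5, 0.6]
finger_gap: 0.0931
```

```bash
python3 - <<'E'
from h import *
from rig import manip
c=wrist(manip,"w2")
E
```

```text
t 2.33 p [ 0.4629 -0.3043  0.3877] ang -8.66 tilt [0. 0.] F [-0.84  0.47  0.59] gap 0.0931
```

View pics/w2.png

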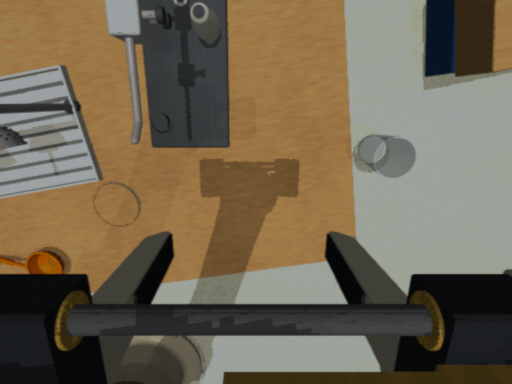

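The view shows the hook rod from (128,40) to its tip at (137,140), with the clamp block at (125,15). I'm sliding sideways to centre it.

>>> {"api": "carry_out", "payload": {"steps": [{"slide":[0,-36,0],"dr":[0,0,0]},{"slide":[0,-36,0],"dr":[0,0,0]},{"slide":[0,-35,0],"dr":[0,0,0]},{"slide":[0,0,0],"dr":[0,0,0]},{"slide":[0,0,0],"dr":[0,0,0]}]}}

```text
clock: 2.8
eef_pos: [0.4798, -0.1971, 0.3879]
tool_rot: [[0.989, -0.148, 0.0], [-0.148, -0.989, 0.0], [0.0, -0.0, -1.0]]
ft_force: [0.3, -0.2, -0.3]
finger_gap: 0.0929
```

```bash
python3 - <<'E'
from h import *
from rig import manip
c=wrist(manip,"w3")
cv2.imwrite("pics/w3c.png",cv2.resize(c["image"][0:180,180:360],(600,600),interpolation=cv2.INTER_CUBIC)[:,:,::-1])
w=cloud(c); 
m=(w[...,2]>.25)&(w[...,2]<.272); m[230:]=0
R=np.array([[np.cos(np.radians(-8.8)),np.sin(np.radians(-8.8))]]); 
p=w[m]; print(len(p))
for lo in np.arange(.52,.70,.01):
    q=p[(p[:,0]>=lo)&(p[:,0]<lo+.01)]
    if len(q): print(round(lo+.005,3),len(q),np.round(np.median(q,0),4),np.round(np.ptp(q[:,1]),3),np.round(q[:,2].max(),4))
E
```

```text
t 2.8 p [ 0.4798 -0.1971  0.3879] ang -8.51 tilt [ 0. -0.] F [ 0.3  -0.16 -0.31] gap 0.0929
2119
0.525 13 [0.5225 0.0491 0.2602] 0.004 0.2623
0.535 57 [ 0.5372 -0.2105  0.2693] 0.008 0.2716
0.545 193 [0.5462 0.0313 0.2639] 0.253 0.2702
0.555 186 [0.5538 0.0312 0.2634] 0.254 0.2686
0.565 104 [ 0.5651 -0.2147  0.2641] 0.009 0.2664
0.575 284 [ 0.5768 -0.0159  0.2647] 0.254 0.272
0.585 330 [ 0.5844 -0.0176  0.2649] 0.239 0.272
0.595 111 [ 0.5949 -0.2188  0.2642] 0.009 0.2666
0.605 112 [ 0.605  -0.2205  0.2642] 0.008 0.2666
0.615 238 [ 0.6136 -0.2217  0.2662] 0.046 0.272
0.625 298 [ 0.6255 -0.2468  0.2658] 0.048 0.272
0.635 119 [ 0.6321 -0.2338  0.2709] 0.046 0.272
0.645 8 [ 0.641  -0.2131  0.2715] 0.003 0.2718
```

View pics/w3c.png

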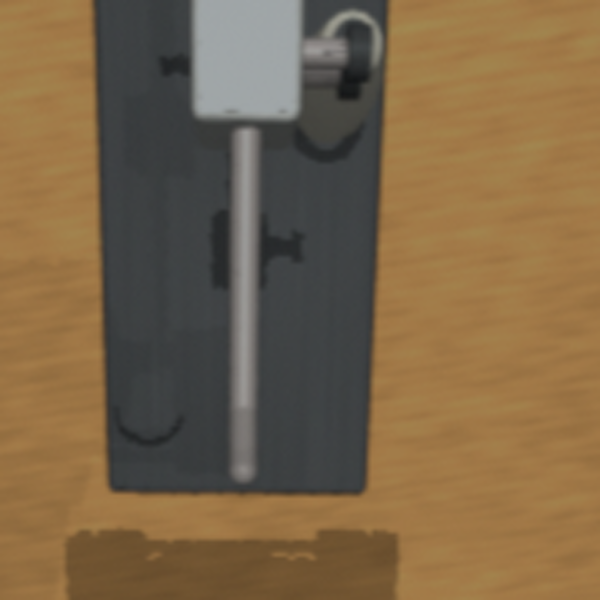

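The close crop shows the rod running from its tip at (243,480), past the bend at (243,408), to the clamp face at (246,125). The knob at (345,55) sits well behind the face.

```bash
python3 - <<'E'
from h import *
c=load("w3.npz")
f=lambda a,b:(180+a*.3-.35,b*.3-.35)
print("bend",ray_at_h(c,*f(243,408),.262),"tipend",ray_at_h(c,*f(243,482),.274),"clampface",ray_at_h(c,*f(246,119),.272),"knob front", ray_at_h(c,*f(345,85),.262))
w=cloud(c); m=(w[...,2]>.258)&(w[...,2]<.267); m[118:]=0;m[:45]=0;m[:,:230]=0;m[:,280:]=0
p=w[m]; p=p[(p[:,0]>.555)&(p[:,0]<.608)]; print(len(p)); vx,vy,x0,y0=cv2.fitLine(p[:,:2].astype(np.float32),cv2.DIST_HUBER,0,.001,.001).ravel(); print(np.degrees(np.arctan2(vy,vx))%180-180,x0,y0, "at .5803:",y0+vy/vx*(.5803-x0))
E
```

```text
bend [ 0.54263336 -0.21104253  0.262     ] tipend [ 0.52351436 -0.20812546  0.274     ] clampface [ 0.61382431 -0.22203043  0.272     ] knob front [ 0.61975096 -0.24907679  0.262     ]
566
-8.613861 0.5823127 -0.21714856 at .5803: -0.21684366
```

The wrist camera puts the bend at (0.543,-0.211), the rod at -8.6° and the clamp face about 71 mm in. The top camera is about 3 mm off in y, so I'll use wrist measurements for both the rack and the hook. Rack next.

>>> {"api": "carry_out", "payload": {"steps": [{"slide":[-7.5,-37,0],"dr":[0,0,0]},{"slide":[-7.5,-37,0],"dr":[0,0,0]},{"slide":[-7.5,-37,0],"dr":[0,0,0]},{"slide":[-7.5,-37,0],"dr":[0,0,0]},{"slide":[-7.5,-37,0],"dr":[0,0,0]},{"slide":[-7.5,-37,0],"dr":[0,0,0]},{"slide":[-7.5,-37,0],"dr":[0,0,0]},{"slide":[-7.5,-37,0],"dr":[0,0,0]},{"slide":[-7.5,-37,0],"dr":[0,0,0]},{"slide":[-7.5,-37,0],"dr":[0,0,0]}]}}

```text
clock: 3.68
eef_pos: [0.4631, 0.1785, 0.3877]
tool_rot: [[0.988, -0.156, 0.001], [-0.156, -0.988, -0.0], [0.001, 0.0, -1.0]]
ft_force: [1.1, -0.2, 0.4]
finger_gap: 0.0928
```

>>> {"api": "carry_out", "payload": {"steps": [{"slide":[0,0,0],"dr":[0,0,-0.088]},{"slide":[0,0,0],"dr":[0,0,-0.088]},{"slide":[0,0,0],"dr":[0,0,0]},{"slide":[0,0,0],"dr":[0,0,0]}]}}

```text
clock: 4.02
eef_pos: [0.4632, 0.1771, 0.3874]
tool_rot: [[1.0, 0.017, -0.0], [0.017, -1.0, -0.0], [-0.0, 0.0, -1.0]]
ft_force: [-0.8, -0.4, 0.8]
finger_gap: 0.0929
```

```bash
python3 - <<'E'
from h import *
from rig import manip
c=wrist(manip,"w4")
for n in ("large","medium","small"):
    r=manip.boxes_of(n,"wrist"); print(n,[(np.round(x["location"]).tolist(),round(x["score"],2)) for x in r[:3]])
cv2.imwrite("pics/w4c.png",cv2.resize(c["image"][20:220,40:460],(798,380),interpolation=cv2.INTER_CUBIC)[:,:,::-1])
w=cloud(c); hh=w[...,2]
img=np.clip((np.nan_to_num(hh)-.2)/0.1*255,0,255).astype(np.uint8)[20:220,40:460]
cv2.imwrite("pics/w4h.png",cv2.applyColorMap(cv2.resize(img,(798,380),interpolation=cv2.INTER_NEAREST),cv2.COLORMAP_JET))
E
```

```text
t 4.02 p [0.4632 0.1771 0.3874] ang 0.97 tilt [-0.  0.] F [-0.83 -0.36  0.84] gap 0.0929
large [([251.0, 108.0], 0.86)]
medium [([147.0, 110.0], 0.57)]
small [([261.0, 232.0], 0.85), ([358.0, 101.0], 0.82)]
```

View pics/w4c.png

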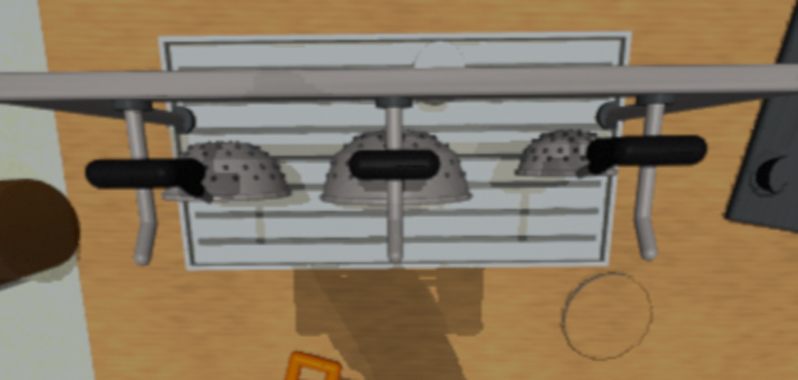

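View pics/w4h.png

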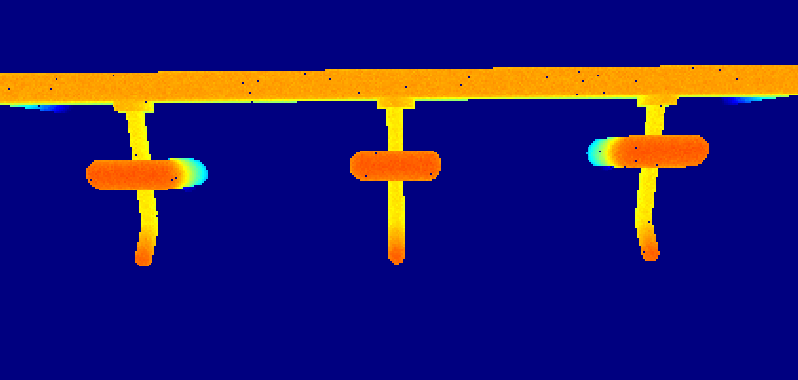

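The crop shows the eyes at (143,173), (395,165) and (655,151), with the large one in the middle. The bowl widths agree with that. Now I'll get the exact eye centres and the peg and rail lines.

```bash
python3 - <<'E'
from h import *
c=load("w4.npz"); w=cloud(c); v,u=np.mgrid[0:384,0:512]
U=(u-40)*1.9; V=(v-20)*1.9
def reg(c0,c1,r0,r1,lo,hi):
    return w[(U>c0)&(U<c1)&(V>r0)&(V<r1)&(w[...,2]>lo)&(w[...,2]<hi)]
for n,b in dict(med=(80,215,155,195),lar=(345,445,148,185),sma=(580,715,130,172)).items():
    p=reg(*b,.2725,.30); r=cv2.minAreaRect(p[:,:2].astype(np.float32)*1000); print(n,len(p),np.round(p.mean(0),4),r,p[:,2].max())
p=reg(60,760,60,100,.26,.285); vx,vy,x0,y0=cv2.fitLine(p[:,:2].astype(np.float32),cv2.DIST_HUBER,0,.001,.001).ravel(); print("rail",np.degrees(np.arctan2(vy,vx)),np.median(p[:,2]))
for n,b in dict(med=(110,165,191,225),lar=(375,415,184,238),sma=(630,670,172,220)).items():
    p=reg(*b,.255,.268);print("peg front",n,len(p),np.round(p.mean(0),4),p[:,0].min())
    p=reg(b[0]-20,b[1]+20,b[3]-15,280,.255,.285); print("  tip",np.round(p.min(0),4),np.round(p[p[:,0]<p[:,0].min()+.006].mean(0),4))
E
```

```text
med 721 [0.5351 0.3018 0.277 ] ((534.8987426757812, 302.4094543457031), (13.078154563903809, 42.9011344909668), 0.9776766896247864) 0.2804515013300194
lar 719 [0.5416 0.1786 0.2771] ((541.4011840820312, 178.70333862304688), (12.940437316894531, 42.143470764160156), 1.0284420251846313) 0.28055285622782455
sma 751 [0.5501 0.0556 0.2771] ((550.0283813476562, 54.768375396728516), (13.616206169128418, 42.742515563964844), 1.0125783681869507) 0.2803693199210985
rail -88.462395 0.27172802692210957
peg front med 163 [0.5182 0.3019 0.2639] 0.5102157075660881
  tip [0.4919 0.2981 0.2601] [0.4952 0.3013 0.2762]
peg front lar 214 [0.5208 0.178  0.2644] 0.5081376504278543
  tip [0.4952 0.1738 0.263 ] [0.4988 0.1774 0.2767]
peg front sma 228 [0.5287 0.0544 0.264 ] 0.51707669845314
  tip [0.4992 0.0488 0.2591] [0.5024 0.0537 0.2765]
```

The large eye centre is at (0.5416,0.1787), with its top at about z 0.278–0.280, so the origin is at about 0.251. Choice checked. I'm approaching from above.

>>> {"api": "carry_out", "payload": {"steps": [{"slide":[39,0,0],"dr":[0,0,0]},{"slide":[39,0,0],"dr":[0,0,0]},{"slide":[0,0,35],"dr":[0,0,0]},{"slide":[0,0,35],"dr":[0,0,0]},{"slide":[0,0,35],"dr":[0,0,0]},{"slide":[0,0,25],"dr":[0,0,0]},{"slide":[0,0,15],"dr":[0,0,0]},{"slide":[0,0,10],"dr":[0,0,0]},{"slide":[0,0,0],"dr":[0,0,0]}], "claw": 1}}

```text
clock: 4.97
eef_pos: [0.5398, 0.1793, 0.2308]
tool_rot: [[1.0, 0.02, -0.003], [0.02, -1.0, -0.001], [-0.003, 0.001, -1.0]]
ft_force: [-0.6, -0.6, -0.4]
finger_gap: 0.0932
```

```bash
python3 - <<'E'
from h import *
from rig import manip
c=wrist(manip,"w5")
E
```

```text
t 4.97 p [0.5398 0.1793 0.2308] ang 1.14 tilt [-0.003  0.001] F [-0.55 -0.59 -0.37] gap 0.0932
```

View pics/w5.png

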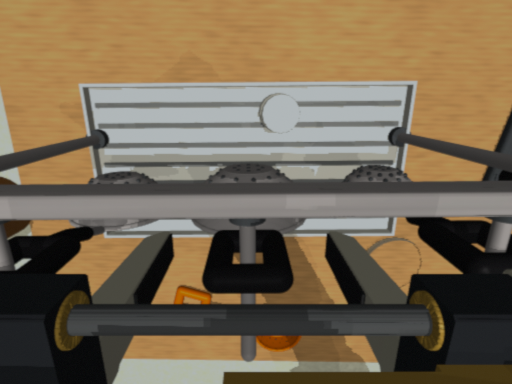

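The eye at (248,262) is centred between the fingertips at (150,270) and (350,270). I'm correcting by 2 mm and closing.

>>> {"api": "carry_out", "payload": {"steps": [{"slide":[1.8,0,-1.5],"dr":[0,0,0]},{"slide":[0,0,0],"dr":[0,0,0]}]}}

```text
clock: 5.18
eef_pos: [0.5434, 0.1803, 0.2357]
tool_rot: [[1.0, 0.02, 0.003], [0.02, -1.0, 0.001], [0.003, -0.001, -1.0]]
ft_force: [-0.0, -0.3, 0.8]
finger_gap: 0.0925
```

>>> {"api": "carry_out", "payload": {"steps": [{"slide":[0,0,0],"dr":[0,0,0]},{"slide":[0,0,0],"dr":[0,0,0]},{"slide":[0,0,0],"dr":[0,0,0]},{"slide":[0,0,0],"dr":[0,0,0]},{"slide":[0,0,0],"dr":[0,0,0]},{"slide":[0,0,0],"dr":[0,0,0]}], "claw": -1}}

```text
clock: 5.68
eef_pos: [0.5423, 0.18, 0.2341]
tool_rot: [[1.0, 0.021, -0.0], [0.021, -1.0, -0.0], [-0.0, 0.0, -1.0]]
ft_force: [-0.3, -0.1, -0.6]
finger_gap: 0.0574
```

```bash
python3 - <<'E'
from h import *
from rig import manip
st(manip)
E
```

```text
t 5.68 p [0.5423 0.18   0.2341] ang 1.19 tilt [-0.  0.] F [-0.3  -0.08 -0.6 ] gap 0.0574
```

>>> {"api": "carry_out", "payload": {"steps": [{"slide":[0,0,0],"dr":[0,0,0]},{"slide":[0,0,0],"dr":[0,0,0]},{"slide":[0,0,0],"dr":[0,0,0]},{"slide":[0,0,0],"dr":[0,0,0]}]}}

```text
clock: 6.02
eef_pos: [0.5423, 0.18, 0.2341]
tool_rot: [[1.0, 0.021, -0.0], [0.021, -1.0, -0.0], [-0.0, 0.0, -1.0]]
ft_force: [0.2, -0.7, 0.5]
finger_gap: 0.0433
```

```bash
python3 - <<'E'
from h import *
from rig import manip
st(manip)
E
```

```text
t 6.02 p [0.5423 0.18   0.2341] ang 1.19 tilt [-0.  0.] F [ 0.16 -0.75  0.48] gap 0.0433
```

Gripped, with a gap of 43 mm. Lifting 9 mm to mid-opening.

>>> {"api": "carry_out", "payload": {"steps": [{"slide":[0,0,-3],"dr":[0,0,0]},{"slide":[0,0,-3],"dr":[0,0,0]},{"slide":[0,0,-3],"dr":[0,0,0]},{"slide":[0,0,0],"dr":[0,0,0]},{"slide":[0,0,0],"dr":[0,0,0]}]}}

```text
clock: 6.43
eef_pos: [0.5423, 0.1801, 0.2433]
tool_rot: [[1.0, 0.021, 0.0], [0.021, -1.0, 0.0], [0.0, -0.0, -1.0]]
ft_force: [0.0, -0.4, -2.7]
finger_gap: 0.0433
```

>>> {"api": "carry_out", "payload": {"steps": [{"slide":[-7,0,0],"dr":[0,0,0]},{"slide":[-7,0,0],"dr":[0,0,0]},{"slide":[-7,0,0],"dr":[0,0,0]},{"slide":[0,0,0],"dr":[0,0,0]},{"slide":[0,0,0],"dr":[0,0,0]}]}}

```text
clock: 6.85
eef_pos: [0.5207, 0.1796, 0.2433]
tool_rot: [[1.0, 0.021, 0.0], [0.021, -1.0, -0.0], [0.0, 0.0, -1.0]]
ft_force: [0.1, -0.9, -2.3]
finger_gap: 0.0436
```

```bash
python3 - <<'E'
from h import *
from rig import manip
c=wrist(manip,"w6"); cv2.imwrite("pics/w6c.png",cv2.resize(c["image"][150:384,150:350],(600,600))[:,:,::-1])
E
```

```text
t 6.85 p [0.5207 0.1796 0.2433] ang 1.22 tilt [0. 0.] F [ 0.12 -0.95 -2.27] gap 0.0436
```

View pics/w6c.png

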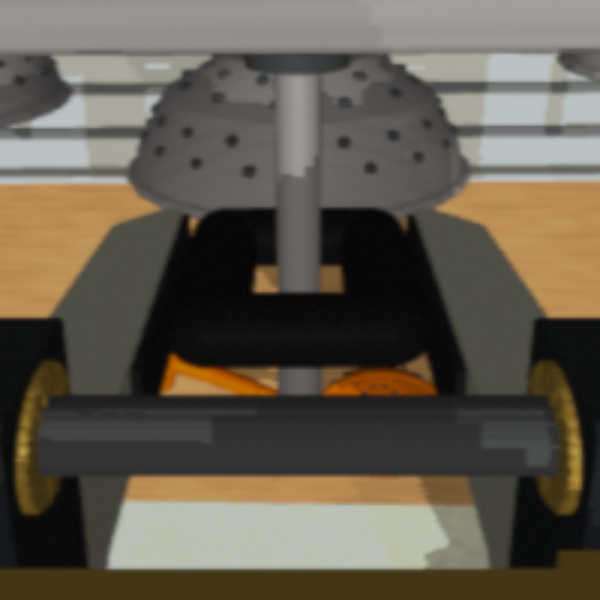

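The weight is about 2.3 N and the peg sits mid-opening at (300,270). Next it comes out around the upturned tip.

>>> {"api": "carry_out", "payload": {"steps": [{"slide":[-5,0,-2.5],"dr":[0,0,0]},{"slide":[-5,0,-2.5],"dr":[0,0,0]},{"slide":[-5,0,-2.5],"dr":[0,0,0]},{"slide":[-5,0,-2.5],"dr":[0,0,0]},{"slide":[0,0,0],"dr":[0,0,0]}]}}

```text
clock: 7.32
eef_pos: [0.5003, 0.1793, 0.2538]
tool_rot: [[1.0, 0.021, 0.0], [0.021, -1.0, -0.0], [0.0, 0.0, -1.0]]
ft_force: [0.1, -0.4, -2.5]
finger_gap: 0.0436
```

>>> {"api": "carry_out", "payload": {"steps": [{"slide":[-5,0,-2],"dr":[0,0,0]},{"slide":[-5,0,-1],"dr":[0,0,0]},{"slide":[-10,0,0],"dr":[0,0,0]},{"slide":[-15,0,0],"dr":[0,0,0]},{"slide":[-20,0,0],"dr":[0,0,0]},{"slide":[-15,0,0],"dr":[0,0,0]},{"slide":[0,0,0],"dr":[0,0,0]},{"slide":[0,0,0],"dr":[0,0,0]}]}}

```text
clock: 7.98
eef_pos: [0.4305, 0.1777, 0.2564]
tool_rot: [[1.0, 0.022, 0.001], [0.022, -1.0, -0.0], [0.001, 0.0, -1.0]]
ft_force: [0.3, -0.2, -3.0]
finger_gap: 0.0433
```

```bash
python3 - <<'E'
from h import *
from rig import manip
c=wrist(manip,"w7")
E
```

```text
t 7.98 p [0.4305 0.1777 0.2564] ang 1.24 tilt [0.001 0.   ] F [ 0.31 -0.21 -2.96] gap 0.0433
```

View pics/w7.png

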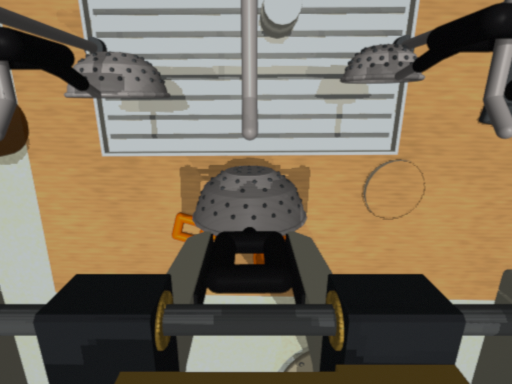

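It's out cleanly, with the bowl hanging upright at (250,200). Now carrying it to the front of the hook.

>>> {"api": "carry_out", "payload": {"steps": [{"slide":[5.5,38,0],"dr":[0,0,0]},{"slide":[5.5,38,0],"dr":[0,0,0]},{"slide":[5.5,38,0],"dr":[0,0,0]},{"slide":[5.5,38,0],"dr":[0,0,0]},{"slide":[5.5,38,0],"dr":[0,0,0]},{"slide":[5.5,38,0],"dr":[0,0,0]},{"slide":[5.5,38,0],"dr":[0,0,0]},{"slide":[5.5,38,0],"dr":[0,0,0]},{"slide":[5.5,38,0],"dr":[0,0,0]},{"slide":[5.5,38,0],"dr":[0,0,0]}]}}

```text
clock: 8.87
eef_pos: [0.4947, -0.2036, 0.256]
tool_rot: [[1.0, 0.02, 0.0], [0.02, -1.0, -0.0], [0.0, 0.0, -1.0]]
ft_force: [0.4, 0.6, -1.7]
finger_gap: 0.0435
```

>>> {"api": "carry_out", "payload": {"steps": [{"slide":[0,0,0],"dr":[0,0,0.057]},{"slide":[0,0,0],"dr":[0,0,0.057]},{"slide":[0,0,0],"dr":[0,0,0.057]},{"slide":[0,0,0],"dr":[0,0,0]},{"slide":[0,0,0],"dr":[0,0,0]},{"slide":[0,0,0],"dr":[0,0,0]}]}}

```text
clock: 9.37
eef_pos: [0.4945, -0.2011, 0.256]
tool_rot: [[0.989, -0.148, -0.0], [-0.148, -0.989, -0.0], [-0.0, 0.0, -1.0]]
ft_force: [0.2, -0.9, -2.8]
finger_gap: 0.0432
```

```bash
cat >> h.py <<'E'
def hk(manip,bend=(.543,-.211),ang=-8.6):
    s=st(manip); a=np.radians(ang); u=np.array([np.cos(a),np.sin(a)]); d=np.array(s["eef_pos"])[:2]-bend
    print("hook c(mm)",round(1000*d@u,1),"lat(+=tool -y)",round(1000*(d@[-u[1],u[0]]),1),"Fx",round(float(np.array(s["ft_force"])[:2]@u),2))
E
python3 - <<'E'
from h import *
from rig import manip
hk(manip)
c=wrist(manip,"w8")
w=cloud(c); m=(w[...,2]>.258)&(w[...,2]<.267); m[200:]=0;m[:,:200]=0;m[:,310:]=0
p=w[m]; p=p[(p[:,0]>.548)&(p[:,0]<.608)]; print(len(p)); vx,vy,x0,y0=cv2.fitLine(p[:,:2].astype(np.float32),cv2.DIST_HUBER,0,.001,.001).ravel(); print(np.degrees(np.arctan2(vy,vx)), "at .543:",y0+vy/vx*(.543-x0), np.median(p[:,2]))
E
```

```text
t 9.37 p [ 0.4945 -0.2011  0.256 ] ang -8.49 tilt [-0.  0.] F [ 0.16 -0.94 -2.8 ] gap 0.0432
hook c(mm) -49.5 lat(+=tool -y) 2.6 Fx 0.3
t 9.37 p [ 0.4945 -0.2011  0.256 ] ang -8.49 tilt [-0.  0.] F [ 0.16 -0.94 -2.8 ] gap 0.0432
1957
-8.767147 at .543: -0.21085484 0.264287357202664
```

View pics/w8.png

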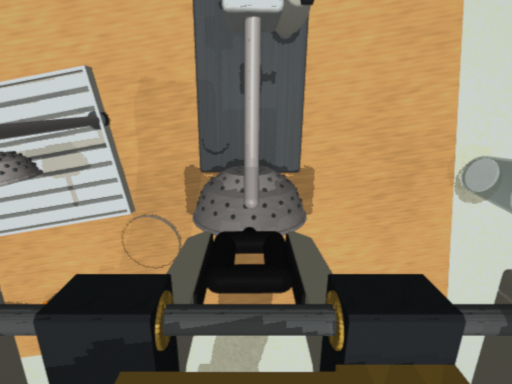

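The rod at (252,120) is nearly in line with the eye at (250,262). It needs +1.3 mm of tool y. I'm approaching the tip.

>>> {"api": "carry_out", "payload": {"steps": [{"slide":[8,1.3,0],"dr":[0,0,0]},{"slide":[8,0,0],"dr":[0,0,0]},{"slide":[7,0,0],"dr":[0,0,0]},{"slide":[0,0,0],"dr":[0,0,0]},{"slide":[0,0,0],"dr":[0,0,0]}]}}

```text
clock: 9.83
eef_pos: [0.5173, -0.2057, 0.2558]
tool_rot: [[0.989, -0.149, -0.0], [-0.149, -0.989, 0.0], [-0.0, -0.0, -1.0]]
ft_force: [0.5, -0.4, -2.8]
finger_gap: 0.0437
```

```bash
python3 - <<'E'
from h import *
from rig import manip
hk(manip)
c=wrist(manip,"w9");  cv2.imwrite("pics/w9c.png",cv2.resize(c["image"][150:384,150:350],(600,600))[:,:,::-1])
E
```

```text
t 9.83 p [ 0.5173 -0.2057  0.2558] ang -8.58 tilt [-0. -0.] F [ 0.49 -0.43 -2.85] gap 0.0437
hook c(mm) -26.2 lat(+=tool -y) 1.4 Fx 0.55
t 9.83 p [ 0.5173 -0.2057  0.2558] ang -8.58 tilt [-0. -0.] F [ 0.49 -0.43 -2.85] gap 0.0437
```

View pics/w9c.png

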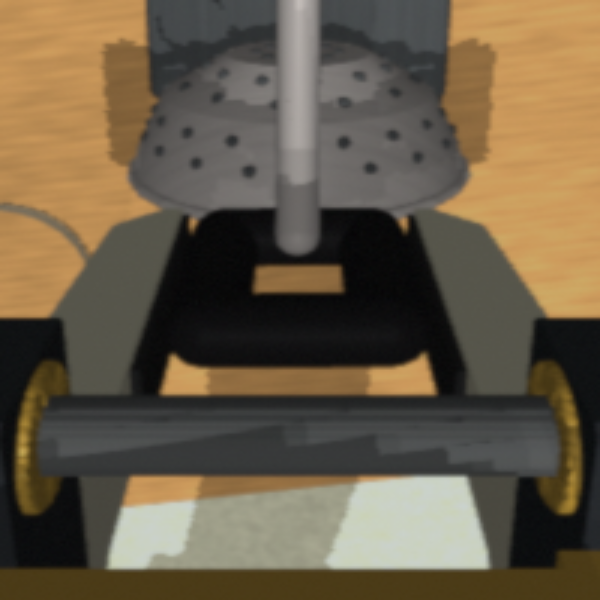

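The tip at (297,250) lines up with the opening's centre at (299,280). I'm inserting along the slope.

>>> {"api": "carry_out", "payload": {"steps": [{"slide":[3,0,0],"dr":[0,0,0]},{"slide":[5,0,1],"dr":[0,0,0]},{"slide":[5,0,2],"dr":[0,0,0]},{"slide":[0,0,0],"dr":[0,0,0]},{"slide":[0,0,0],"dr":[0,0,0]}]}}

```text
clock: 10.3
eef_pos: [0.5298, -0.2076, 0.2528]
tool_rot: [[0.989, -0.149, -0.0], [-0.149, -0.989, 0.0], [-0.0, -0.0, -1.0]]
ft_force: [-0.6, -0.3, -2.3]
finger_gap: 0.0436
```

>>> {"api": "carry_out", "payload": {"steps": [{"slide":[5,0,2.5],"dr":[0,0,0]},{"slide":[5,0,2.5],"dr":[0,0,0]},{"slide":[5,0,2.5],"dr":[0,0,0]},{"slide":[5,0,2.3],"dr":[0,0,0]},{"slide":[0,0,0],"dr":[0,0,0]},{"slide":[0,0,0],"dr":[0,0,0]}]}}

```text
clock: 10.8
eef_pos: [0.5495, -0.2106, 0.2429]
tool_rot: [[0.989, -0.149, -0.001], [-0.149, -0.989, 0.0], [-0.001, -0.0, -1.0]]
ft_force: [0.5, -0.2, -2.4]
finger_gap: 0.0436
```

```bash
python3 - <<'E'
from h import *
from rig import manip
hk(manip)
c=wrist(manip,"w10");  cv2.imwrite("pics/w10c.png",cv2.resize(c["image"][150:384,150:350],(600,600))[:,:,::-1])
E
```

```text
t 10.8 p [ 0.5495 -0.2106  0.2429] ang -8.59 tilt [-0.001 -0.   ] F [ 0.48 -0.17 -2.39] gap 0.0436
hook c(mm) 6.4 lat(+=tool -y) 1.4 Fx 0.5
t 10.8 p [ 0.5495 -0.2106  0.2429] ang -8.59 tilt [-0.001 -0.   ] F [ 0.48 -0.17 -2.39] gap 0.0436
```

View pics/w10c.png

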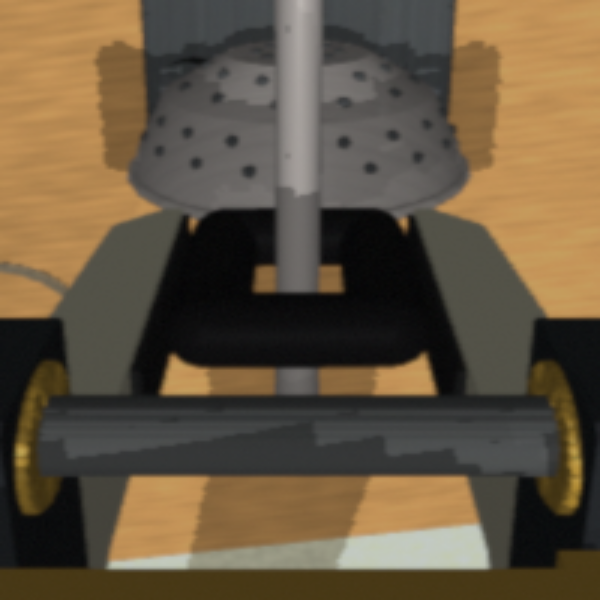

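It's threaded. Sliding back to about 52 mm, still clear of the clamp, then lowering onto the rod.

>>> {"api": "carry_out", "payload": {"steps": [{"slide":[9,0,0],"dr":[0,0,0]},{"slide":[9,0,0],"dr":[0,0,0]},{"slide":[9,0,0],"dr":[0,0,0]},{"slide":[9,0,0],"dr":[0,0,0]},{"slide":[9,0,0],"dr":[0,0,0]},{"slide":[0,0,3],"dr":[0,0,0]},{"slide":[0,0,3],"dr":[0,0,0]},{"slide":[0,0,1],"dr":[0,0,0]},{"slide":[0,0,0],"dr":[0,0,0]}]}}

```text
clock: 11.6
eef_pos: [0.5931, -0.2174, 0.2357]
tool_rot: [[0.989, -0.15, -0.001], [-0.15, -0.989, 0.0], [-0.001, -0.0, -1.0]]
ft_force: [-0.1, 0.1, -3.1]
finger_gap: 0.0436
```

>>> {"api": "carry_out", "payload": {"steps": [{"slide":[0,0,0.5],"dr":[0,0,0]},{"slide":[0,0,0.5],"dr":[0,0,0]},{"slide":[0,0,0],"dr":[0,0,0]},{"slide":[0,0,0],"dr":[0,0,0]}]}}

```text
clock: 11.93
eef_pos: [0.5938, -0.2175, 0.2355]
tool_rot: [[0.989, -0.15, 0.0], [-0.15, -0.989, -0.0], [0.0, 0.0, -1.0]]
ft_force: [0.7, 0.3, -2.1]
finger_gap: 0.0437
```

>>> {"api": "carry_out", "payload": {"steps": [{"slide":[0,0,0.5],"dr":[0,0,0]},{"slide":[0,0,0],"dr":[0,0,0]},{"slide":[0,0,0],"dr":[0,0,0]}]}}

```text
clock: 12.18
eef_pos: [0.5938, -0.2175, 0.2348]
tool_rot: [[0.989, -0.15, -0.0], [-0.15, -0.989, 0.0], [-0.0, 0.0, -1.0]]
ft_force: [-0.4, -1.0, -2.9]
finger_gap: 0.0436
```

```bash
python3 - <<'E'
from h import *
from rig import manip
hk(manip)
E
```

```text
t 12.18 p [ 0.5938 -0.2175  0.2348] ang -8.61 tilt [-0.  0.] F [-0.36 -0.99 -2.9 ] gap 0.0436
hook c(mm) 51.2 lat(+=tool -y) 1.2 Fx -0.2
```

>>> {"api": "carry_out", "payload": {"steps": [{"slide":[2,0,0],"dr":[0,0,0]},{"slide":[2,0,0],"dr":[0,0,0]},{"slide":[2,0,0],"dr":[0,0,0]},{"slide":[0,0,0],"dr":[0,0,0]}]}}

```text
clock: 12.52
eef_pos: [0.6003, -0.2184, 0.2348]
tool_rot: [[0.989, -0.15, 0.0], [-0.15, -0.989, 0.0], [0.0, -0.0, -1.0]]
ft_force: [0.4, -0.8, -2.1]
finger_gap: 0.0438
```

>>> {"api": "carry_out", "payload": {"steps": [{"slide":[1,0,0],"dr":[0,0,0]},{"slide":[1,0,0],"dr":[0,0,0]},{"slide":[0,0,0],"dr":[0,0,0]}]}}

```text
clock: 12.77
eef_pos: [0.602, -0.2186, 0.2348]
tool_rot: [[0.989, -0.15, 0.0], [-0.15, -0.989, -0.0], [0.0, 0.0, -1.0]]
ft_force: [0.2, 0.5, -2.0]
finger_gap: 0.0436
```

>>> {"api": "carry_out", "payload": {"steps": [{"slide":[1,0,0],"dr":[0,0,0]},{"slide":[1,0,0],"dr":[0,0,0]},{"slide":[0,0,0],"dr":[0,0,0]}]}}

```text
clock: 13.02
eef_pos: [0.604, -0.2189, 0.2348]
tool_rot: [[0.989, -0.15, 0.0], [-0.15, -0.989, -0.0], [0.0, -0.0, -1.0]]
ft_force: [-0.7, -0.3, -2.5]
finger_gap: 0.0432
```

```bash
python3 - <<'E'
from h import *
from rig import manip
hk(manip)
c=wrist(manip,"w11");  cv2.imwrite("pics/w11c.png",cv2.resize(c["image"][150:384,150:350],(600,600))[:,:,::-1])
E
```

```text
t 13.02 p [ 0.604  -0.2189  0.2348] ang -8.6 tilt [ 0. -0.] F [-0.69 -0.31 -2.51] gap 0.0432
hook c(mm) 61.5 lat(+=tool -y) 1.3 Fx -0.64
t 13.02 p [ 0.604  -0.2189  0.2348] ang -8.6 tilt [ 0. -0.] F [-0.69 -0.31 -2.51] gap 0.0432
```

View pics/w11c.png

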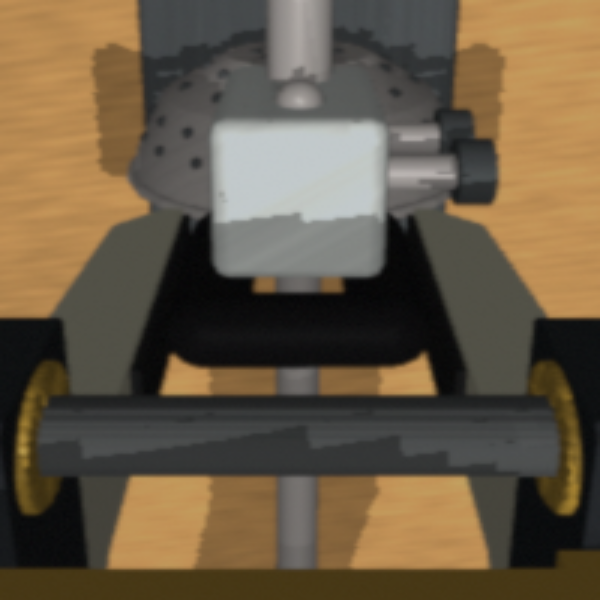

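The block's front edge at (300,275) is a few mm from the eye, and the knob is clear of the fingers. I'm feeling forward in 0.5–1 mm steps.

>>> {"api": "carry_out", "payload": {"steps": [{"slide":[1,0,0],"dr":[0,0,0]},{"slide":[0,0,0],"dr":[0,0,0]}]}}

```text
clock: 13.23
eef_pos: [0.6049, -0.2191, 0.2348]
tool_rot: [[0.989, -0.15, 0.0], [-0.15, -0.989, 0.0], [0.0, -0.0, -1.0]]
ft_force: [-0.4, -0.1, -3.2]
finger_gap: 0.0437
```

>>> {"api": "carry_out", "payload": {"steps": [{"slide":[1,0,0],"dr":[0,0,0]},{"slide":[0,0,0],"dr":[0,0,0]}]}}

```text
clock: 13.4
eef_pos: [0.6059, -0.2192, 0.2348]
tool_rot: [[0.989, -0.15, 0.0], [-0.15, -0.989, -0.0], [0.0, -0.0, -1.0]]
ft_force: [0.0, 0.1, -2.7]
finger_gap: 0.0433
```

>>> {"api": "carry_out", "payload": {"steps": [{"slide":[0.5,0,0],"dr":[0,0,0]},{"slide":[0,0,0],"dr":[0,0,0]}]}}

```text
clock: 13.57
eef_pos: [0.6063, -0.2193, 0.2348]
tool_rot: [[0.989, -0.15, 0.0], [-0.15, -0.989, -0.0], [0.0, 0.0, -1.0]]
ft_force: [0.2, -0.0, -2.4]
finger_gap: 0.043
```

```bash
python3 - <<'E'
from h import *
from rig import manip
hk(manip)
E
```

```text
t 13.57 p [ 0.6063 -0.2193  0.2348] ang -8.6 tilt [0. 0.] F [ 0.24 -0.02 -2.45] gap 0.043
hook c(mm) 63.8 lat(+=tool -y) 1.2 Fx 0.24
```

>>> {"api": "carry_out", "payload": {"steps": [{"slide":[0.6,0,0],"dr":[0,0,0]},{"slide":[0,0,0],"dr":[0,0,0]}]}}

```text
clock: 13.73
eef_pos: [0.6069, -0.2194, 0.2348]
tool_rot: [[0.989, -0.15, 0.0], [-0.15, -0.989, -0.0], [0.0, 0.0, -1.0]]
ft_force: [-0.3, 0.2, -2.7]
finger_gap: 0.0435
```

>>> {"api": "carry_out", "payload": {"steps": [{"slide":[0.6,0,0],"dr":[0,0,0]},{"slide":[0,0,0],"dr":[0,0,0]}]}}

```text
clock: 13.9
eef_pos: [0.6071, -0.2195, 0.2347]
tool_rot: [[0.989, -0.15, -0.001], [-0.15, -0.989, 0.0], [-0.001, 0.0, -1.0]]
ft_force: [-1.8, 1.4, -1.8]
finger_gap: 0.0437
```

>>> {"api": "carry_out", "payload": {"steps": [{"slide":[0.6,0,0],"dr":[0,0,0]},{"slide":[0,0,0],"dr":[0,0,0]}]}}

```text
clock: 14.07
eef_pos: [0.6072, -0.2195, 0.2347]
tool_rot: [[0.989, -0.15, -0.002], [-0.15, -0.989, 0.0], [-0.002, 0.0, -1.0]]
ft_force: [-4.1, 1.0, -0.4]
finger_gap: 0.0438
```

>>> {"api": "carry_out", "payload": {"steps": [{"slide":[0.6,0,0],"dr":[0,0,0]},{"slide":[0,0,0],"dr":[0,0,0]}]}}

```text
clock: 14.23
eef_pos: [0.6072, -0.2195, 0.2347]
tool_rot: [[0.989, -0.15, -0.003], [-0.15, -0.989, 0.0], [-0.003, -0.0, -1.0]]
ft_force: [-7.0, 2.0, 1.5]
finger_gap: 0.0435
```

Contact at c≈64.7, and the force is now about 7 N. I'm easing back to about 5 N and seating the weight on the rod.

>>> {"api": "carry_out", "payload": {"steps": [{"slide":[-0.5,0,0],"dr":[0,0,0]},{"slide":[0,0,0],"dr":[0,0,0]},{"slide":[0,0,0],"dr":[0,0,0]}]}}

```text
clock: 14.48
eef_pos: [0.6072, -0.2195, 0.2346]
tool_rot: [[0.989, -0.15, -0.002], [-0.15, -0.989, 0.0], [-0.002, -0.0, -1.0]]
ft_force: [-6.1, 1.0, 1.3]
finger_gap: 0.0437
```

>>> {"api": "carry_out", "payload": {"steps": [{"slide":[-0.5,0,0.4],"dr":[0,0,0]},{"slide":[0,0,0.4],"dr":[0,0,0]},{"slide":[0,0,0],"dr":[0,0,0]},{"slide":[0,0,0],"dr":[0,0,0]}]}}

```text
clock: 14.82
eef_pos: [0.6072, -0.2196, 0.2341]
tool_rot: [[0.989, -0.15, -0.001], [-0.15, -0.989, 0.0], [-0.001, 0.0, -1.0]]
ft_force: [-5.1, 0.6, 2.0]
finger_gap: 0.0434
```

```bash
python3 - <<'E'
from h import *
from rig import manip
hk(manip)
E
```

```text
t 14.82 p [ 0.6072 -0.2196  0.2341] ang -8.62 tilt [-0.001  0.   ] F [-5.08  0.59  2.04] gap 0.0434
hook c(mm) 64.8 lat(+=tool -y) 1.1 Fx -5.11
```

The push is a steady 5 N and the hook carries the weight (Fz went from -2.5 to +2). I'm relaxing slightly, then opening.

>>> {"api": "carry_out", "payload": {"steps": [{"slide":[-0.5,0,-0.2],"dr":[0,0,0]},{"slide":[0,0,0],"dr":[0,0,0]}]}}

```text
clock: 14.98
eef_pos: [0.6072, -0.2195, 0.2342]
tool_rot: [[0.989, -0.15, 0.0], [-0.15, -0.989, -0.0], [0.0, 0.0, -1.0]]
ft_force: [-3.0, 0.3, -1.1]
finger_gap: 0.0433
```

>>> {"api": "carry_out", "payload": {"steps": [{"slide":[0,0,0],"dr":[0,0,0]},{"slide":[0,0,0],"dr":[0,0,0]},{"slide":[0,0,0],"dr":[0,0,0]},{"slide":[0,0,0],"dr":[0,0,0]},{"slide":[0,0,0],"dr":[0,0,0]},{"slide":[0,0,0],"dr":[0,0,0]}], "claw": 0.7}}

```text
clock: 15.48
eef_pos: [0.6073, -0.2195, 0.2343]
tool_rot: [[0.989, -0.15, 0.0], [-0.15, -0.989, -0.0], [0.0, 0.0, -1.0]]
ft_force: [-0.9, -0.5, 0.4]
finger_gap: 0.0774
```

```bash
python3 - <<'E'
from h import *
from rig import manip
hk(manip)
c=wrist(manip,"w12");  cv2.imwrite("pics/w12c.png",cv2.resize(c["image"][100:384,110:390],(600,600))[:,:,::-1])
E
```

```text
t 15.48 p [ 0.6073 -0.2195  0.2343] ang -8.6 tilt [0. 0.] F [-0.87 -0.51  0.41] gap 0.0774
hook c(mm) 64.9 lat(+=tool -y) 1.2 Fx -0.78
t 15.48 p [ 0.6073 -0.2195  0.2343] ang -8.6 tilt [0. 0.] F [-0.87 -0.51  0.41] gap 0.0774
```

View pics/w12c.png

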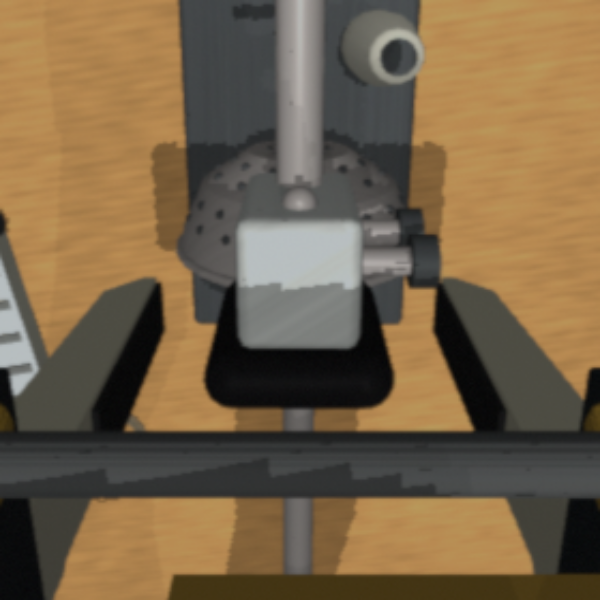

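The large strainer is home against the block, with its eye at (300,380) and the fingers clear. I'm lifting away and going to the medium.

>>> {"api": "carry_out", "payload": {"steps": [{"slide":[0,0,-10],"dr":[0,0,0]},{"slide":[0,0,-35],"dr":[0,0,0]},{"slide":[0,0,-35],"dr":[0,0,0]},{"slide":[0,0,-35],"dr":[0,0,0]},{"slide":[0,0,-35],"dr":[0,0,0]},{"slide":[-11,-36,0],"dr":[0,0,0]},{"slide":[-11,-36,0],"dr":[0,0,0]},{"slide":[-11,-36,0],"dr":[0,0,0]},{"slide":[-11,-36,0],"dr":[0,0,0]},{"slide":[-11,-36,0],"dr":[0,0,0]}]}}

```text
clock: 16.37
eef_pos: [0.5791, -0.0317, 0.3853]
tool_rot: [[0.989, -0.15, 0.001], [-0.15, -0.989, -0.0], [0.001, -0.0, -1.0]]
ft_force: [0.5, 0.5, 0.1]
finger_gap: 0.079
```

>>> {"api": "carry_out", "payload": {"steps": [{"slide":[-11,-36,0],"dr":[0,0,0]},{"slide":[-11,-36,0],"dr":[0,0,0]},{"slide":[-11,-36,0],"dr":[0,0,0]},{"slide":[-11,-36,0],"dr":[0,0,0]},{"slide":[-11,-36,0],"dr":[0,0,0]},{"slide":[-11,-36,0],"dr":[0,0,0]},{"slide":[-11,-36,0],"dr":[0,0,0]},{"slide":[-11,-36,0],"dr":[0,0,0]},{"slide":[0,0,0],"dr":[0,0,-0.086]},{"slide":[0,0,0],"dr":[0,0,-0.086]}], "claw": 1}}

```text
clock: 17.2
eef_pos: [0.5345, 0.268, 0.3849]
tool_rot: [[1.0, 0.031, 0.0], [0.031, -1.0, 0.001], [0.0, -0.001, -1.0]]
ft_force: [-0.0, -0.3, -0.1]
finger_gap: 0.0932
```

>>> {"api": "carry_out", "payload": {"steps": [{"slide":[-35,0,0],"dr":[0,0,0]},{"slide":[-30,0,0],"dr":[0,0,0]},{"slide":[0,0,0],"dr":[0,0,0]},{"slide":[0,0,0],"dr":[0,0,0]}]}}

```text
clock: 17.53
eef_pos: [0.4698, 0.2635, 0.3856]
tool_rot: [[1.0, 0.023, 0.002], [0.023, -1.0, 0.0], [0.002, -0.0, -1.0]]
ft_force: [-0.1, -0.3, -0.6]
finger_gap: 0.0929
```

```bash
cat >> h.py <<'E'
def eye(c,x,y,r=.035):
    w=cloud(c).reshape(-1,3); p=w[(w[:,2]>.2735)&(w[:,2]<.29)&(np.abs(w[:,0]-x)<.014)&(np.abs(w[:,1]-y)<r)]
    print("eye",len(p),np.round(np.median(p,0),4),cv2.minAreaRect(p[:,:2].astype(np.float32)*1000))
E
python3 - <<'E'
from h import *
from rig import manip
c=wrist(manip,"w13"); eye(c,.535,.302)
E
```

```text
t 17.53 p [0.4698 0.2635 0.3856] ang 1.34 tilt [ 0.002 -0.   ] F [-0.14 -0.26 -0.58] gap 0.0929
eye 683 [0.5354 0.303  0.2775] ((535.2346801757812, 303.24395751953125), (13.209683418273926, 42.46142578125), 1.2804558277130127)
```

View pics/w13.png

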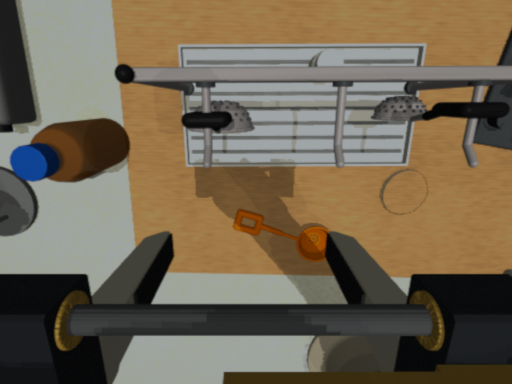

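The medium eye is at (205,120), i.e. world (0.535,0.303). I'm moving in and grasping with a -1.5 mm x bias.

>>> {"api": "carry_out", "payload": {"steps": [{"slide":[0,-38.5,0],"dr":[0,0,0]},{"slide":[33,0,0],"dr":[0,0,0]},{"slide":[32,0,0],"dr":[0,0,0]},{"slide":[0,0,35],"dr":[0,0,0]},{"slide":[0,0,35],"dr":[0,0,0]},{"slide":[0,0,35],"dr":[0,0,0]},{"slide":[0,0,25],"dr":[0,0,0]},{"slide":[0,0,14],"dr":[0,0,0]},{"slide":[0,0,7],"dr":[0,0,0]},{"slide":[0,0,0],"dr":[0,0,0]}], "claw": 1}}

```text
clock: 18.42
eef_pos: [0.5353, 0.3026, 0.2315]
tool_rot: [[1.0, 0.021, -0.002], [0.021, -1.0, -0.001], [-0.002, 0.001, -1.0]]
ft_force: [0.2, -0.4, 0.7]
finger_gap: 0.0931
```

>>> {"api": "carry_out", "payload": {"steps": [{"slide":[0,0,0],"dr":[0,0,0]},{"slide":[0,0,0],"dr":[0,0,0]}]}}

```text
clock: 18.58
eef_pos: [0.5359, 0.3036, 0.2345]
tool_rot: [[1.0, 0.021, 0.002], [0.021, -1.0, 0.001], [0.002, -0.001, -1.0]]
ft_force: [0.6, -0.2, 0.5]
finger_gap: 0.0929
```

```bash
python3 - <<'E'
from h import *
from rig import manip
c=wrist(manip,"w14");cv2.imwrite("pics/w14c.png",cv2.resize(c["image"][150:384,100:400],(770,600))[:,:,::-1])
E
```

```text
t 18.58 p [0.5359 0.3036 0.2345] ang 1.23 tilt [ 0.002 -0.001] F [ 0.64 -0.16  0.46] gap 0.0929
```

View pics/w14c.png

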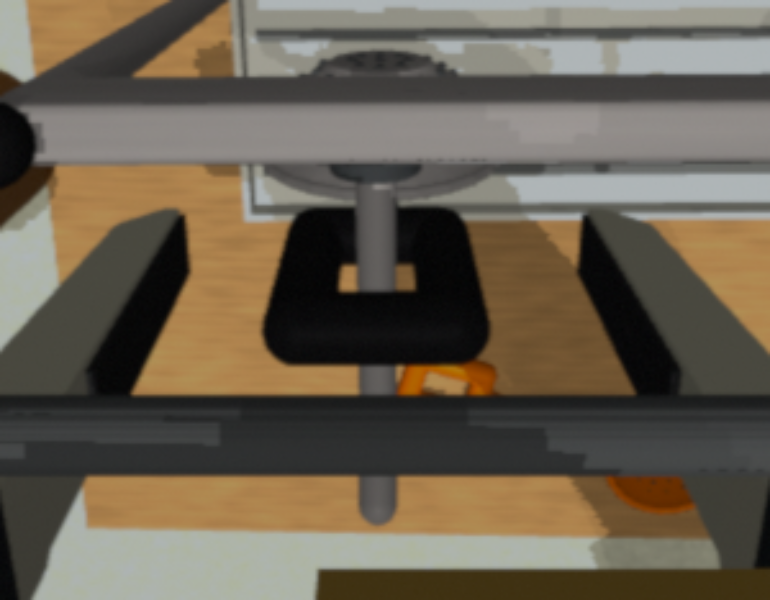

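The eye at (377,285) is about 1.5 mm left of finger centre. I'm correcting and closing.

>>> {"api": "carry_out", "payload": {"steps": [{"slide":[-1.7,-1.5,0],"dr":[0,0,0]},{"slide":[0,0,0],"dr":[0,0,0]},{"slide":[0,0,0],"dr":[0,0,0]}]}}

```text
clock: 18.88
eef_pos: [0.5332, 0.305, 0.2339]
tool_rot: [[1.0, 0.022, 0.001], [0.022, -1.0, 0.001], [0.001, -0.001, -1.0]]
ft_force: [1.0, 0.7, 0.5]
finger_gap: 0.093
```

>>> {"api": "carry_out", "payload": {"steps": [{"slide":[0,0,0],"dr":[0,0,0]},{"slide":[0,0,0],"dr":[0,0,0]},{"slide":[0,0,0],"dr":[0,0,0]},{"slide":[0,0,0],"dr":[0,0,0]},{"slide":[0,0,0],"dr":[0,0,0]},{"slide":[0,0,0],"dr":[0,0,0]},{"slide":[0,0,0],"dr":[0,0,0]},{"slide":[0,0,0],"dr":[0,0,0]},{"slide":[0,0,0],"dr":[0,0,0]},{"slide":[0,0,0],"dr":[0,0,0]}], "claw": -1}}

```text
clock: 19.72
eef_pos: [0.5332, 0.3047, 0.2332]
tool_rot: [[1.0, 0.022, 0.0], [0.022, -1.0, 0.0], [0.0, -0.0, -1.0]]
ft_force: [0.2, 0.1, -0.5]
finger_gap: 0.0436
```

>>> {"api": "carry_out", "payload": {"steps": [{"slide":[0,0,-3],"dr":[0,0,0]},{"slide":[0,0,-3],"dr":[0,0,0]},{"slide":[0,0,-3],"dr":[0,0,0]},{"slide":[0,0,0],"dr":[0,0,0]},{"slide":[0,0,0],"dr":[0,0,0]}]}}

```text
clock: 20.13
eef_pos: [0.5333, 0.3046, 0.2425]
tool_rot: [[1.0, 0.022, 0.0], [0.022, -1.0, 0.0], [0.0, -0.0, -1.0]]
ft_force: [-0.7, 0.3, -1.3]
finger_gap: 0.0438
```

```bash
python3 - <<'E'
from h import *
from rig import manip
c=wrist(manip,"w15");cv2.imwrite("pics/w15c.png",cv2.resize(c["image"][150:384,150:350],(600,600))[:,:,::-1])
E
```

```text
t 20.13 p [0.5333 0.3046 0.2425] ang 1.24 tilt [ 0. -0.] F [-0.73  0.28 -1.33] gap 0.0438
```

View pics/w15c.png

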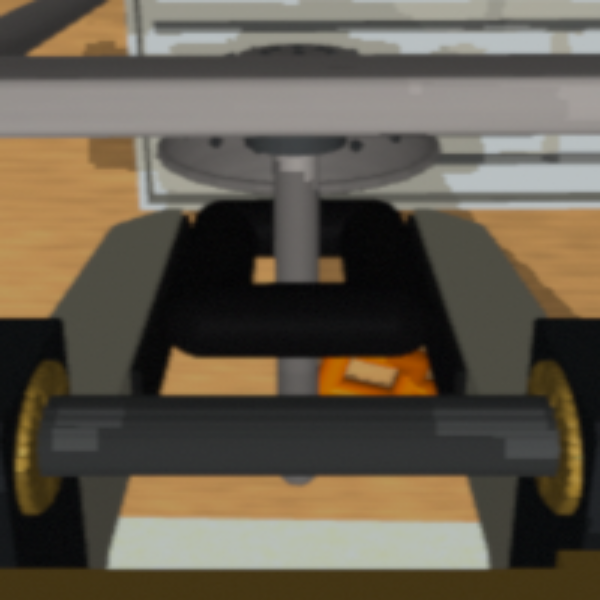

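Gripped and lifted to mid-opening with the peg centred, weight about 1.5 N. Extracting.

>>> {"api": "carry_out", "payload": {"steps": [{"slide":[-6,0,0],"dr":[0,0,0]},{"slide":[-6,0,0],"dr":[0,0,0]},{"slide":[-6,0,0],"dr":[0,0,0]},{"slide":[0,0,0],"dr":[0,0,0]},{"slide":[-5,0,-2.5],"dr":[0,0,0]},{"slide":[-5,0,-2.5],"dr":[0,0,0]},{"slide":[-5,0,-2.5],"dr":[0,0,0]},{"slide":[-5,0,-2.5],"dr":[0,0,0]},{"slide":[0,0,0],"dr":[0,0,0]}]}}

```text
clock: 20.93
eef_pos: [0.4942, 0.3041, 0.253]
tool_rot: [[1.0, 0.023, 0.0], [0.023, -1.0, 0.0], [0.0, -0.0, -1.0]]
ft_force: [-0.2, 1.0, -1.1]
finger_gap: 0.0434
```

>>> {"api": "carry_out", "payload": {"steps": [{"slide":[-5,0,-2],"dr":[0,0,0]},{"slide":[-5,0,-1],"dr":[0,0,0]},{"slide":[-10,0,0],"dr":[0,0,0]},{"slide":[-15,0,0],"dr":[0,0,0]},{"slide":[-20,0,0],"dr":[0,0,0]},{"slide":[-10,0,0],"dr":[0,0,0]},{"slide":[0,0,0],"dr":[0,0,0]},{"slide":[0,0,0],"dr":[0,0,0]}]}}

```text
clock: 21.6
eef_pos: [0.4302, 0.3025, 0.2555]
tool_rot: [[1.0, 0.023, 0.001], [0.023, -1.0, 0.0], [0.001, -0.0, -1.0]]
ft_force: [0.9, -0.3, -1.7]
finger_gap: 0.0433
```

```bash
python3 - <<'E'
from h import *
from rig import manip
c=wrist(manip,"w16")
E
```

```text
t 21.6 p [0.4302 0.3025 0.2555] ang 1.3 tilt [ 0.001 -0.   ] F [ 0.86 -0.29 -1.71] gap 0.0433
```

View pics/w16.png

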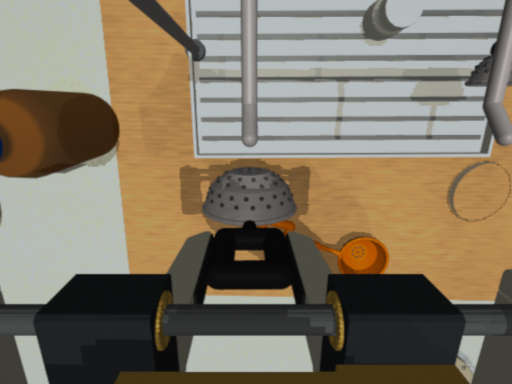

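The medium is out cleanly. Carrying it to the hook.

>>> {"api": "carry_out", "payload": {"steps": [{"slide":[3.6,36.1,0],"dr":[0,0,0]},{"slide":[3.6,36.1,0],"dr":[0,0,0]},{"slide":[3.6,36.1,0],"dr":[0,0,0]},{"slide":[3.6,36.1,0],"dr":[0,0,0]},{"slide":[3.6,36.1,0],"dr":[0,0,0]},{"slide":[3.6,36.1,0],"dr":[0,0,0]},{"slide":[3.6,36.1,0],"dr":[0,0,0]},{"slide":[3.6,36.1,0],"dr":[0,0,0]},{"slide":[3.6,36.1,0],"dr":[0,0,0]},{"slide":[3.6,36.1,0],"dr":[0,0,0]}]}}

```text
clock: 22.48
eef_pos: [0.4749, -0.0603, 0.2553]
tool_rot: [[1.0, 0.021, 0.001], [0.021, -1.0, -0.0], [0.001, 0.0, -1.0]]
ft_force: [1.3, -0.4, -1.2]
finger_gap: 0.0434
```

>>> {"api": "carry_out", "payload": {"steps": [{"slide":[3.6,36.1,0],"dr":[0,0,0]},{"slide":[3.6,36.1,0],"dr":[0,0,0]},{"slide":[3.6,36.1,0],"dr":[0,0,0]},{"slide":[3.6,36.1,0],"dr":[0,0,0]},{"slide":[0,0,0],"dr":[0,0,0.0575]},{"slide":[0,0,0],"dr":[0,0,0.0575]},{"slide":[0,0,0],"dr":[0,0,0.0575]},{"slide":[0,0,0],"dr":[0,0,0]},{"slide":[0,0,0],"dr":[0,0,0]}]}}

```text
clock: 23.23
eef_pos: [0.492, -0.2024, 0.255]
tool_rot: [[0.989, -0.149, -0.0], [-0.149, -0.989, -0.0], [-0.0, 0.0, -1.0]]
ft_force: [0.2, -0.6, -2.1]
finger_gap: 0.0436
```

```bash
python3 - <<'E'
from h import *
from rig import manip
hk(manip)
c=wrist(manip,"w17")
E
```

```text
t 23.23 p [ 0.492  -0.2024  0.255 ] ang -8.56 tilt [-0.  0.] F [ 0.15 -0.62 -2.15] gap 0.0436
hook c(mm) -51.7 lat(+=tool -y) 0.9 Fx 0.24
t 23.23 p [ 0.492  -0.2024  0.255 ] ang -8.56 tilt [-0.  0.] F [ 0.15 -0.62 -2.15] gap 0.0436
```

View pics/w17.png

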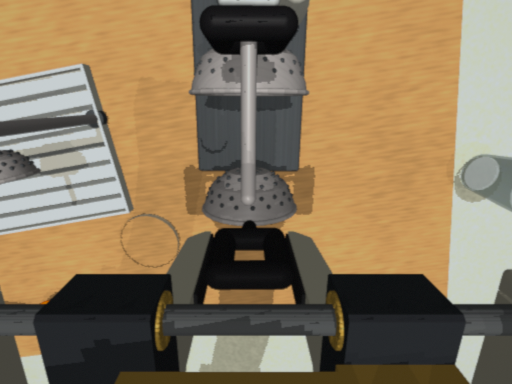

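The large strainer hangs straight at (248,60), and the rod tip at (248,200) lines up with the medium's eye at (249,260). Approaching and threading.

>>> {"api": "carry_out", "payload": {"steps": [{"slide":[8,-0.3,0],"dr":[0,0,0]},{"slide":[8,0,0],"dr":[0,0,0]},{"slide":[8,0,0],"dr":[0,0,0]},{"slide":[0,0,0],"dr":[0,0,0]},{"slide":[0,0,0],"dr":[0,0,0]}]}}

```text
clock: 23.7
eef_pos: [0.516, -0.205, 0.2549]
tool_rot: [[0.989, -0.149, -0.0], [-0.149, -0.989, 0.0], [-0.0, -0.0, -1.0]]
ft_force: [0.3, 0.5, -2.1]
finger_gap: 0.0435
```

```bash
python3 - <<'E'
from h import *
from rig import manip
hk(manip)
c=wrist(manip,"w18");  cv2.imwrite("pics/w18c.png",cv2.resize(c["image"][150:384,150:350],(600,600))[:,:,::-1])
E
```

```text
t 23.7 p [ 0.516  -0.205   0.2549] ang -8.59 tilt [-0. -0.] F [ 0.25  0.48 -2.11] gap 0.0435
hook c(mm) -27.6 lat(+=tool -y) 1.9 Fx 0.18
t 23.7 p [ 0.516  -0.205   0.2549] ang -8.59 tilt [-0. -0.] F [ 0.25  0.48 -2.11] gap 0.0435
```

View pics/w18c.png

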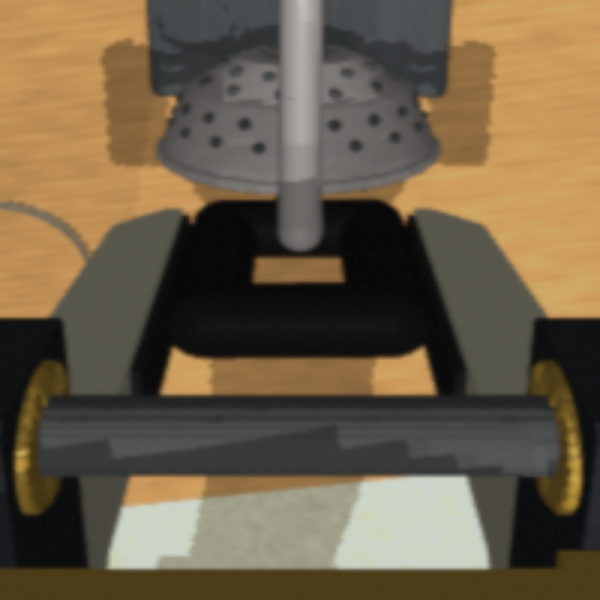

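The tip at (300,245) is centred on the opening at (299,270). Threading.

>>> {"api": "carry_out", "payload": {"steps": [{"slide":[3,0.3,0],"dr":[0,0,0]},{"slide":[5,0,1],"dr":[0,0,0]},{"slide":[5,0,2],"dr":[0,0,0]},{"slide":[0,0,0],"dr":[0,0,0]},{"slide":[5,0,2.5],"dr":[0,0,0]},{"slide":[5,0,2.5],"dr":[0,0,0]},{"slide":[5,0,2.5],"dr":[0,0,0]},{"slide":[5,0,2.2],"dr":[0,0,0]},{"slide":[0,0,0],"dr":[0,0,0]},{"slide":[0,0,0],"dr":[0,0,0]}]}}

```text
clock: 24.58
eef_pos: [0.5481, -0.2103, 0.2421]
tool_rot: [[0.989, -0.15, -0.001], [-0.15, -0.989, 0.0], [-0.001, -0.0, -1.0]]
ft_force: [0.0, -0.3, -2.1]
finger_gap: 0.0432
```

>>> {"api": "carry_out", "payload": {"steps": [{"slide":[8,0,0],"dr":[0,0,0]},{"slide":[8,0,0],"dr":[0,0,0]},{"slide":[8,0,0],"dr":[0,0,0]},{"slide":[4,0,0],"dr":[0,0,0]},{"slide":[0,0,3],"dr":[0,0,0]},{"slide":[0,0,3],"dr":[0,0,0]},{"slide":[0,0,2],"dr":[0,0,0]},{"slide":[0,0,0],"dr":[0,0,0]},{"slide":[0,0,0],"dr":[0,0,0]}]}}

```text
clock: 25.33
eef_pos: [0.5752, -0.2146, 0.2343]
tool_rot: [[0.989, -0.15, -0.001], [-0.15, -0.989, 0.0], [-0.001, 0.0, -1.0]]
ft_force: [0.1, -0.3, -0.3]
finger_gap: 0.0434
```

```bash
python3 - <<'E'
from h import *
from rig import manip
hk(manip)
c=wrist(manip,"w19");  cv2.imwrite("pics/w19c.png",cv2.resize(c["image"][150:384,150:350],(600,600))[:,:,::-1])
E
```

```text
t 25.33 p [ 0.5752 -0.2146  0.2343] ang -8.64 tilt [-0.001  0.   ] F [ 0.07 -0.28 -0.28] gap 0.0434
hook c(mm) 32.4 lat(+=tool -y) 1.3 Fx 0.11
t 25.33 p [ 0.5752 -0.2146  0.2343] ang -8.64 tilt [-0.001  0.   ] F [ 0.07 -0.28 -0.28] gap 0.0434
```

View pics/w19c.png

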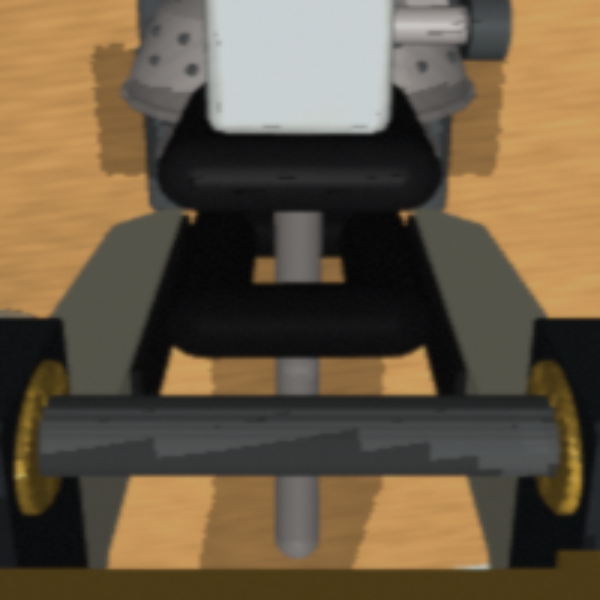

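The hook is starting to take weight. The large eye at (300,185) is about 16 mm ahead. I'm raising 0.6 mm and sliding up to it.

>>> {"api": "carry_out", "payload": {"steps": [{"slide":[0,0,-0.6],"dr":[0,0,0]},{"slide":[4,0,0],"dr":[0,0,0]},{"slide":[4,0,0],"dr":[0,0,0]},{"slide":[3,0,0],"dr":[0,0,0]},{"slide":[2,0,0],"dr":[0,0,0]},{"slide":[0,0,0],"dr":[0,0,0]},{"slide":[0,0,0],"dr":[0,0,0]}]}}

```text
clock: 25.97
eef_pos: [0.5885, -0.2165, 0.2349]
tool_rot: [[0.989, -0.15, -0.0], [-0.15, -0.989, 0.0], [-0.0, -0.0, -1.0]]
ft_force: [-0.0, 0.8, -2.5]
finger_gap: 0.0434
```

>>> {"api": "carry_out", "payload": {"steps": [{"slide":[0.8,0,0],"dr":[0,0,0]},{"slide":[0,0,0],"dr":[0,0,0]}]}}

```text
clock: 26.13
eef_pos: [0.5892, -0.2167, 0.235]
tool_rot: [[0.989, -0.15, -0.0], [-0.15, -0.989, -0.0], [-0.0, 0.0, -1.0]]
ft_force: [-0.8, 0.3, -1.7]
finger_gap: 0.0432
```

>>> {"api": "carry_out", "payload": {"steps": [{"slide":[0.6,0,0],"dr":[0,0,0]},{"slide":[0,0,0],"dr":[0,0,0]}]}}

```text
clock: 26.3
eef_pos: [0.5896, -0.2167, 0.235]
tool_rot: [[0.989, -0.15, -0.001], [-0.15, -0.989, 0.0], [-0.001, 0.0, -1.0]]
ft_force: [-0.2, 0.7, -1.4]
finger_gap: 0.0435
```

>>> {"api": "carry_out", "payload": {"steps": [{"slide":[0.6,0,0],"dr":[0,0,0]},{"slide":[0,0,0],"dr":[0,0,0]}]}}

```text
clock: 26.47
eef_pos: [0.5901, -0.2168, 0.2349]
tool_rot: [[0.989, -0.15, -0.001], [-0.15, -0.989, 0.0], [-0.001, 0.0, -1.0]]
ft_force: [-0.9, 0.6, -1.2]
finger_gap: 0.0431
```

```bash
python3 - <<'E'
from h import *
from rig import manip
hk(manip)
E
```

```text
t 26.47 p [ 0.5901 -0.2168  0.2349] ang -8.64 tilt [-0.001  0.   ] F [-0.93  0.56 -1.21] gap 0.0431
hook c(mm) 47.4 lat(+=tool -y) 1.3 Fx -1.01
```

>>> {"api": "carry_out", "payload": {"steps": [{"slide":[0.6,0,0],"dr":[0,0,0]},{"slide":[0,0,0],"dr":[0,0,0]}]}}

```text
clock: 26.63
eef_pos: [0.5904, -0.2168, 0.2349]
tool_rot: [[0.989, -0.15, -0.002], [-0.15, -0.989, 0.0], [-0.002, 0.0, -1.0]]
ft_force: [-3.7, 0.9, -0.9]
finger_gap: 0.0433
```

>>> {"api": "carry_out", "payload": {"steps": [{"slide":[0.6,0,0],"dr":[0,0,0]},{"slide":[0,0,0],"dr":[0,0,0]}]}}

```text
clock: 26.8
eef_pos: [0.5904, -0.2169, 0.2349]
tool_rot: [[0.989, -0.15, -0.003], [-0.15, -0.989, 0.0], [-0.003, 0.0, -1.0]]
ft_force: [-5.9, 2.3, 0.1]
finger_gap: 0.0435
```

```bash
python3 - <<'E'
from h import *
from rig import manip
hk(manip)
c=wrist(manip,"w20");  cv2.imwrite("pics/w20c.png",cv2.resize(c["image"][150:384,150:350],(600,600))[:,:,::-1])
c=manip.camera("scene"); cv2.imwrite("pics/s20.png",cv2.resize(c["image"][90:240,130:280],(600,600),interpolation=cv2.INTER_CUBIC)[:,:,::-1])
E
```

```text
t 26.8 p [ 0.5904 -0.2169  0.2349] ang -8.65 tilt [-0.003  0.   ] F [-5.94  2.3   0.09] gap 0.0435
hook c(mm) 47.8 lat(+=tool -y) 1.2 Fx -6.22
t 26.8 p [ 0.5904 -0.2169  0.2349] ang -8.65 tilt [-0.003  0.   ] F [-5.94  2.3   0.09] gap 0.0435
```

View pics/w20c.png

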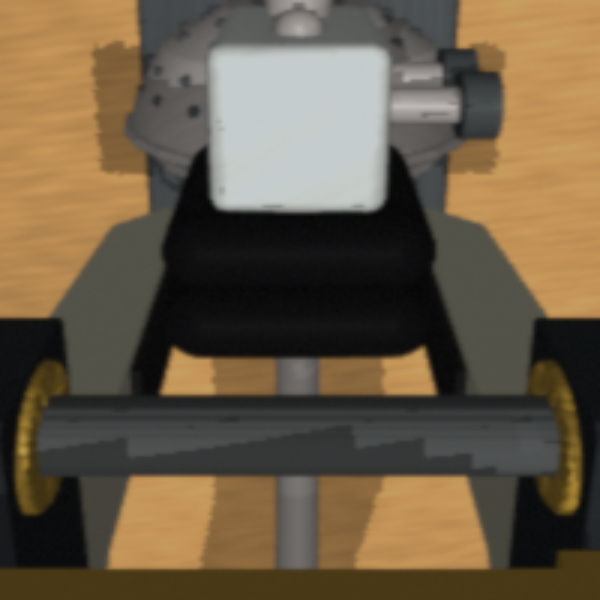

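View pics/s20.png

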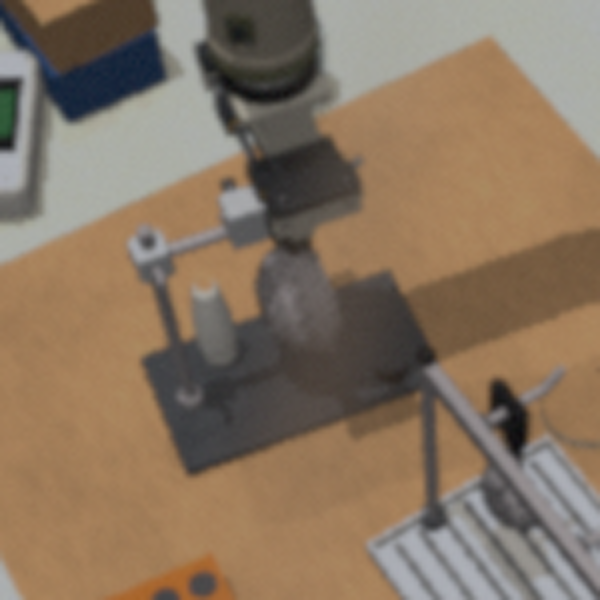

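The eyes are touching in the image, one at row 255 and one at 320, and the push is about 6 N. I'm easing off and lowering onto the rod.

>>> {"api": "carry_out", "payload": {"steps": [{"slide":[-0.4,0,0],"dr":[0,0,0]},{"slide":[0,0,0.5],"dr":[0,0,0]},{"slide":[0,0,0],"dr":[0,0,0]},{"slide":[0,0,0],"dr":[0,0,0]}]}}

```text
clock: 27.23
eef_pos: [0.5904, -0.2169, 0.2347]
tool_rot: [[0.989, -0.15, -0.002], [-0.15, -0.989, 0.0], [-0.002, 0.0, -1.0]]
ft_force: [-5.7, 0.3, 1.4]
finger_gap: 0.0436
```

>>> {"api": "carry_out", "payload": {"steps": [{"slide":[-0.2,0,0.5],"dr":[0,0,0]},{"slide":[0,0,0],"dr":[0,0,0]},{"slide":[0,0,0],"dr":[0,0,0]}]}}

```text
clock: 27.48
eef_pos: [0.5904, -0.2169, 0.2343]
tool_rot: [[0.989, -0.15, -0.001], [-0.15, -0.989, -0.0], [-0.001, 0.0, -1.0]]
ft_force: [-6.9, 0.5, 3.8]
finger_gap: 0.0433
```

```bash
python3 - <<'E'
from h import *
from rig import manip
hk(manip)
E
```

```text
t 27.48 p [ 0.5904 -0.2169  0.2343] ang -8.65 tilt [-0.001  0.   ] F [-6.86  0.55  3.82] gap 0.0433
hook c(mm) 47.7 lat(+=tool -y) 1.2 Fx -6.87
```

>>> {"api": "carry_out", "payload": {"steps": [{"slide":[-0.5,0,0],"dr":[0,0,0]},{"slide":[0,0,0],"dr":[0,0,0]},{"slide":[0,0,0],"dr":[0,0,0]}]}}

```text
clock: 27.73
eef_pos: [0.5904, -0.2169, 0.2344]
tool_rot: [[0.989, -0.15, -0.0], [-0.15, -0.989, -0.0], [-0.0, 0.0, -1.0]]
ft_force: [-5.8, 1.2, 2.8]
finger_gap: 0.044
```

>>> {"api": "carry_out", "payload": {"steps": [{"slide":[-0.5,0,0],"dr":[0,0,0]},{"slide":[0,0,0],"dr":[0,0,0]},{"slide":[0,0,0],"dr":[0,0,0]}]}}

```text
clock: 27.98
eef_pos: [0.5903, -0.2168, 0.2343]
tool_rot: [[0.989, -0.15, 0.001], [-0.15, -0.989, -0.0], [0.001, 0.0, -1.0]]
ft_force: [-4.5, -0.0, 2.8]
finger_gap: 0.0435
```

The push is steady at 4.5–6 N and the weight is on the hook. Easing, then opening.

>>> {"api": "carry_out", "payload": {"steps": [{"slide":[-0.5,0,-0.2],"dr":[0,0,0]},{"slide":[0,0,0],"dr":[0,0,0]}]}}

```text
clock: 28.15
eef_pos: [0.5901, -0.2167, 0.2344]
tool_rot: [[0.989, -0.15, 0.001], [-0.15, -0.989, -0.0], [0.001, -0.0, -1.0]]
ft_force: [-1.1, 0.2, -0.0]
finger_gap: 0.0436
```

>>> {"api": "carry_out", "payload": {"steps": [{"slide":[0,0,0],"dr":[0,0,0]},{"slide":[0,0,0],"dr":[0,0,0]},{"slide":[0,0,0],"dr":[0,0,0]},{"slide":[0,0,0],"dr":[0,0,0]},{"slide":[0,0,0],"dr":[0,0,0]},{"slide":[0,0,0],"dr":[0,0,0]}], "claw": 0.7}}

```text
clock: 28.65
eef_pos: [0.5897, -0.2167, 0.2343]
tool_rot: [[0.989, -0.15, 0.0], [-0.15, -0.989, -0.0], [0.0, -0.0, -1.0]]
ft_force: [0.7, 0.3, 0.4]
finger_gap: 0.0771
```

```bash
python3 - <<'E'
from h import *
from rig import manip
hk(manip)
c=wrist(manip,"w21");  cv2.imwrite("pics/w21c.png",cv2.resize(c["image"][100:384,110:390],(600,600))[:,:,::-1])
E
```

```text
t 28.65 p [ 0.5897 -0.2167  0.2343] ang -8.63 tilt [ 0. -0.] F [0.69 0.27 0.38] gap 0.0771
hook c(mm) 47.0 lat(+=tool -y) 1.4 Fx 0.64
t 28.65 p [ 0.5897 -0.2167  0.2343] ang -8.63 tilt [ 0. -0.] F [0.69 0.27 0.38] gap 0.0771
```

View pics/w21c.png

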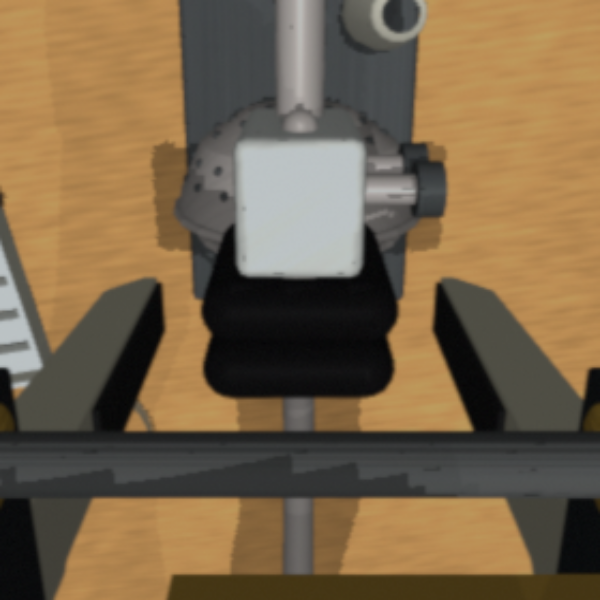

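Both eyes hang together at rows 310 and 365. I'm lifting and backing off for a check view.

>>> {"api": "carry_out", "payload": {"steps": [{"slide":[0,0,-10],"dr":[0,0,0]},{"slide":[0,0,-35],"dr":[0,0,0]},{"slide":[0,0,-35],"dr":[0,0,0]},{"slide":[0,0,-35],"dr":[0,0,0]},{"slide":[-35,0,-35],"dr":[0,0,0]},{"slide":[-35,0,0],"dr":[0,0,0]},{"slide":[-30,0,0],"dr":[0,0,0]},{"slide":[0,0,0],"dr":[0,0,0]},{"slide":[0,0,0],"dr":[0,0,0]}], "claw": 1}}

```text
clock: 29.45
eef_pos: [0.4952, -0.2026, 0.3804]
tool_rot: [[0.989, -0.151, 0.002], [-0.151, -0.989, -0.001], [0.002, 0.001, -1.0]]
ft_force: [0.1, 0.2, 0.2]
finger_gap: 0.0929
```

```bash
cat >> h.py <<'E'
def prof(c,bend=(.543,-.211),ang=-8.6):
    w=cloud(c).reshape(-1,3); w=w[~np.isnan(w[:,0])]; a=np.radians(ang); u=np.array([np.cos(a),np.sin(a)])
    d=(w[:,:2]-bend); cc=d@u*1000; l=d@[-u[1],u[0]]*1000
    m=(np.abs(l)<8)&(w[:,2]>.24)&(w[:,2]<.3)
    for k in range(-20,90,2):
        q=w[m&(cc>=k)&(cc<k+2)][:,2]
        print((k+1,round(float(np.median(q))*1000,1)) if len(q) else (k+1,None),end=" ")
    print()
E
python3 - <<'E'
from h import *
from rig import manip
c=wrist(manip,"w22"); prof(c); cv2.imwrite("pics/w22c.png",cv2.resize(c["image"][0:200,150:350],(600,600),interpolation=cv2.INTER_CUBIC)[:,:,::-1])
E
```

```text
t 29.45 p [ 0.4952 -0.2026  0.3804] ang -8.68 tilt [0.002 0.001] F [0.13 0.18 0.24] gap 0.0929
(-19, 276.8) (-17, 277.2) (-15, 277.2) (-13, 275.2) (-11, 273.4) (-9, 271.7) (-7, 270.2) (-5, 267.8) (-3, 266.5) (-1, 264.8) (1, 263.9) (3, 264.2) (5, 264.1) (7, 264.3) (9, 264.4) (11, 263.7) (13, 264.1) (15, 264.0) (17, 264.4) (19, 264.2) (21, 264.1) (23, 264.2) (25, 264.5) (27, 264.1) (29, 264.6) (31, 264.1) (33, 264.2) (35, 264.7) (37, 263.9) (39, 264.5) (41, 264.3) (43, 275.0) (45, 277.3) (47, 278.3) (49, 278.5) (51, 278.5) (53, 277.6) (55, 275.4) (57, 272.9) (59, 276.4) (61, 277.7) (63, 278.9) (65, 278.5) (67, 277.8) (69, 276.3) (71, 271.0) (73, 272.8) (75, 272.6) (77, 272.9) (79, 273.1) (81, 273.0) (83, 273.0) (85, 273.2) (87, 272.9) (89, 272.9)
```

View pics/w22c.png

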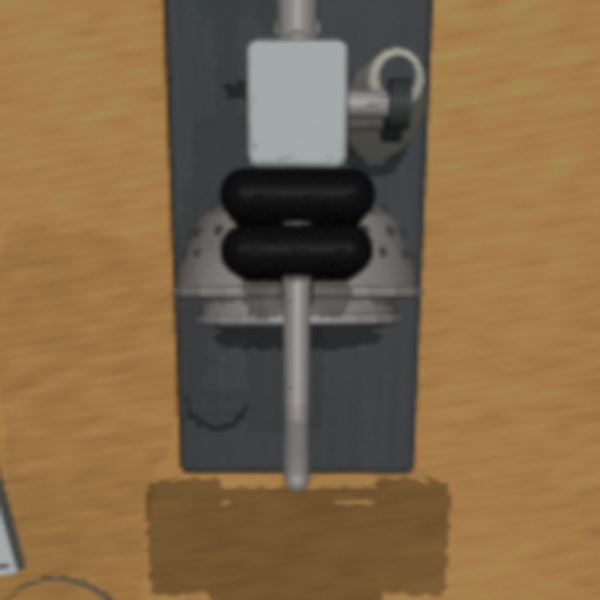

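The profile shows eye tops at c≈49.7 and 64.2, about 14 mm apart, with the block face at 71. The medium nests in the large. Now the small.

>>> {"api": "carry_out", "payload": {"steps": [{"slide":[-8,-35.3,0],"dr":[0,0,0]},{"slide":[-8,-35.3,0],"dr":[0,0,0]},{"slide":[-8,-35.3,0],"dr":[0,0,0]},{"slide":[-8,-35.3,0],"dr":[0,0,0]},{"slide":[-8,-35.3,0],"dr":[0,0,0]},{"slide":[-8,-35.3,0],"dr":[0,0,0]},{"slide":[-8,-35.3,0],"dr":[0,0,0]}]}}

```text
clock: 30.08
eef_pos: [0.4786, 0.0524, 0.3789]
tool_rot: [[0.989, -0.15, 0.0], [-0.15, -0.989, 0.001], [0.0, -0.001, -1.0]]
ft_force: [-0.3, 0.5, 0.4]
finger_gap: 0.0932
```

>>> {"api": "carry_out", "payload": {"steps": [{"slide":[0,0,0],"dr":[0,0,-0.086]},{"slide":[0,0,0],"dr":[0,0,-0.086]},{"slide":[0,0,0],"dr":[0,0,0]},{"slide":[0,0,0],"dr":[0,0,0]}]}}

```text
clock: 30.42
eef_pos: [0.4787, 0.0505, 0.3786]
tool_rot: [[1.0, 0.019, -0.0], [0.019, -1.0, 0.0], [-0.0, -0.0, -1.0]]
ft_force: [-0.0, 0.5, 0.1]
finger_gap: 0.0932
```

```bash
python3 - <<'E'
from h import *
from rig import manip
c=wrist(manip,"w23"); eye(c,.550,.0556)
E
```

```text
t 30.42 p [0.4787 0.0505 0.3786] ang 1.09 tilt [-0. -0.] F [-0.01  0.5   0.11] gap 0.0932
eye 722 [0.5503 0.0536 0.2775] ((549.9186401367188, 53.957061767578125), (13.564375877380371, 42.92347717285156), 1.149341344833374)
```

View pics/w23.png

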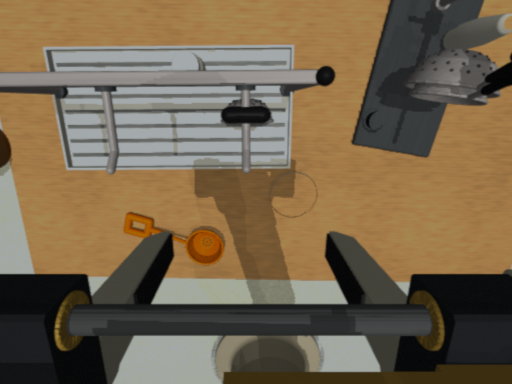

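The small eye is at (246,115), i.e. world (0.550,0.054). Approaching it.

>>> {"api": "carry_out", "payload": {"steps": [{"slide":[35,-3.5,0],"dr":[0,0,0]},{"slide":[34.5,0,0],"dr":[0,0,0]},{"slide":[0,0,35],"dr":[0,0,0]},{"slide":[0,0,35],"dr":[0,0,0]},{"slide":[0,0,35],"dr":[0,0,0]},{"slide":[0,0,20],"dr":[0,0,0]},{"slide":[0,0,13],"dr":[0,0,0]},{"slide":[0,0,7],"dr":[0,0,0]},{"slide":[0,0,0],"dr":[0,0,0]},{"slide":[0,0,0],"dr":[0,0,0]}], "claw": 1}}

```text
clock: 31.3
eef_pos: [0.5478, 0.0551, 0.2341]
tool_rot: [[1.0, 0.02, 0.0], [0.02, -1.0, 0.0], [0.0, -0.0, -1.0]]
ft_force: [0.4, 0.3, 0.5]
finger_gap: 0.0929
```

>>> {"api": "carry_out", "payload": {"steps": [{"slide":[0,0,0],"dr":[0,0,0]},{"slide":[0,0,0],"dr":[0,0,0]}]}}

```text
clock: 31.47
eef_pos: [0.548, 0.0553, 0.2349]
tool_rot: [[1.0, 0.021, 0.002], [0.021, -1.0, 0.0], [0.002, -0.0, -1.0]]
ft_force: [0.6, 0.5, -0.2]
finger_gap: 0.0929
```

```bash
python3 - <<'E'
from h import *
from rig import manip
c=wrist(manip,"w24");cv2.imwrite("pics/w24c.png",cv2.resize(c["image"][150:384,100:400],(770,600))[:,:,::-1])
E
```

```text
t 31.47 p [0.548  0.0553 0.2349] ang 1.18 tilt [ 0.002 -0.   ] F [ 0.57  0.51 -0.15] gap 0.0929
```

View pics/w24c.png

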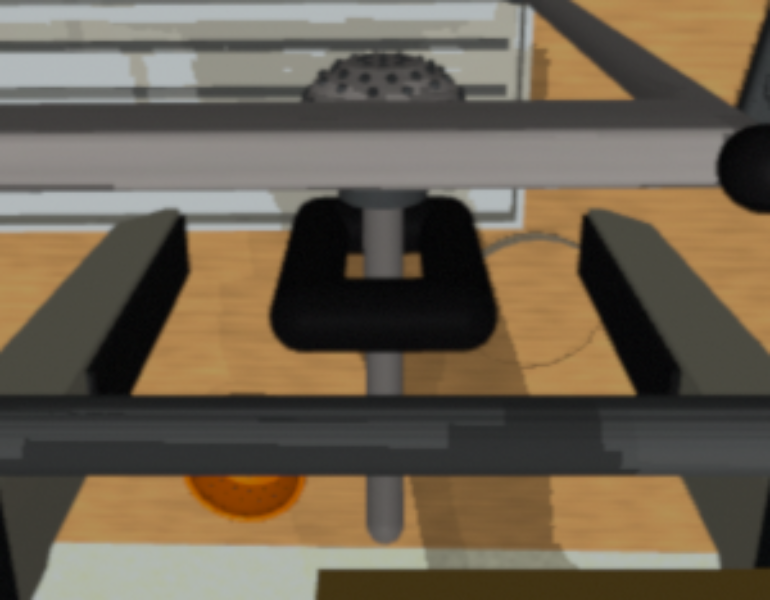

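Centred at (384,275). I'm adjusting by 1 mm and closing.

>>> {"api": "carry_out", "payload": {"steps": [{"slide":[1,0,0],"dr":[0,0,0]},{"slide":[0,0,0],"dr":[0,0,0]},{"slide":[0,0,0],"dr":[0,0,0]}]}}

```text
clock: 31.77
eef_pos: [0.5485, 0.0552, 0.2341]
tool_rot: [[1.0, 0.021, 0.001], [0.021, -1.0, 0.0], [0.001, -0.0, -1.0]]
ft_force: [-0.8, 0.2, 0.3]
finger_gap: 0.0931
```

>>> {"api": "carry_out", "payload": {"steps": [{"slide":[0,0,0],"dr":[0,0,0]},{"slide":[0,0,0],"dr":[0,0,0]},{"slide":[0,0,0],"dr":[0,0,0]},{"slide":[0,0,0],"dr":[0,0,0]},{"slide":[0,0,0],"dr":[0,0,0]},{"slide":[0,0,0],"dr":[0,0,0]},{"slide":[0,0,0],"dr":[0,0,0]},{"slide":[0,0,0],"dr":[0,0,0]},{"slide":[0,0,0],"dr":[0,0,0]},{"slide":[0,0,0],"dr":[0,0,0]}], "claw": -1}}

```text
clock: 32.6
eef_pos: [0.5483, 0.0553, 0.2338]
tool_rot: [[1.0, 0.021, 0.0], [0.021, -1.0, 0.0], [0.0, -0.0, -1.0]]
ft_force: [0.0, 0.0, 0.1]
finger_gap: 0.0433
```

>>> {"api": "carry_out", "payload": {"steps": [{"slide":[0,0,-3],"dr":[0,0,0]},{"slide":[0,0,-3],"dr":[0,0,0]},{"slide":[0,0,-3],"dr":[0,0,0]},{"slide":[0,0,0],"dr":[0,0,0]},{"slide":[0,0,0],"dr":[0,0,0]}]}}

```text
clock: 33.02
eef_pos: [0.5484, 0.0552, 0.243]
tool_rot: [[1.0, 0.021, 0.0], [0.021, -1.0, 0.0], [0.0, -0.0, -1.0]]
ft_force: [-0.5, 0.1, -0.8]
finger_gap: 0.0439
```

```bash
python3 - <<'E'
from h import *
from rig import manip
c=wrist(manip,"w25");cv2.imwrite("pics/w25c.png",cv2.resize(c["image"][150:384,150:350],(600,600))[:,:,::-1])
E
```

```text
t 33.02 p [0.5484 0.0552 0.243 ] ang 1.22 tilt [ 0. -0.] F [-0.53  0.14 -0.76] gap 0.0439
```

View pics/w25c.png

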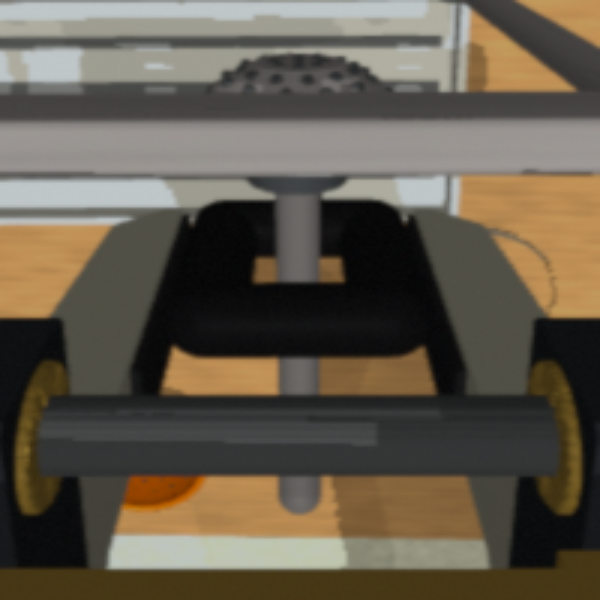

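Gripped, with the peg mid-opening. Extracting the small.

>>> {"api": "carry_out", "payload": {"steps": [{"slide":[-7,0,0],"dr":[0,0,0]},{"slide":[-7,0,0],"dr":[0,0,0]},{"slide":[-6,0,0],"dr":[0,0,0]},{"slide":[-6,0,0],"dr":[0,0,0]},{"slide":[0,0,0],"dr":[0,0,0]},{"slide":[-5,0,-2.5],"dr":[0,0,0]},{"slide":[-5,0,-2.5],"dr":[0,0,0]},{"slide":[-5,0,-2.5],"dr":[0,0,0]},{"slide":[-5,0,-2.5],"dr":[0,0,0]},{"slide":[0,0,0],"dr":[0,0,0]}]}}

```text
clock: 33.9
eef_pos: [0.5015, 0.0542, 0.2534]
tool_rot: [[1.0, 0.022, 0.0], [0.022, -1.0, -0.0], [0.0, 0.0, -1.0]]
ft_force: [0.3, 0.4, -2.0]
finger_gap: 0.0437
```

>>> {"api": "carry_out", "payload": {"steps": [{"slide":[-5,0,-2],"dr":[0,0,0]},{"slide":[-5,0,-1],"dr":[0,0,0]},{"slide":[-10,0,0],"dr":[0,0,0]},{"slide":[-15,0,0],"dr":[0,0,0]},{"slide":[-15,0,0],"dr":[0,0,0]},{"slide":[0,0,0],"dr":[0,0,0]},{"slide":[0,0,0],"dr":[0,0,0]}]}}

```text
clock: 34.48
eef_pos: [0.4517, 0.0531, 0.256]
tool_rot: [[1.0, 0.022, 0.0], [0.022, -1.0, -0.0], [0.0, 0.0, -1.0]]
ft_force: [0.8, -0.5, -1.0]
finger_gap: 0.0435
```

```bash
python3 - <<'E'
from h import *
from rig import manip
c=wrist(manip,"w26")
E
```

```text
t 34.48 p [0.4517 0.0531 0.256 ] ang 1.24 tilt [0. 0.] F [ 0.78 -0.53 -1.03] gap 0.0435
```

View pics/w26.png

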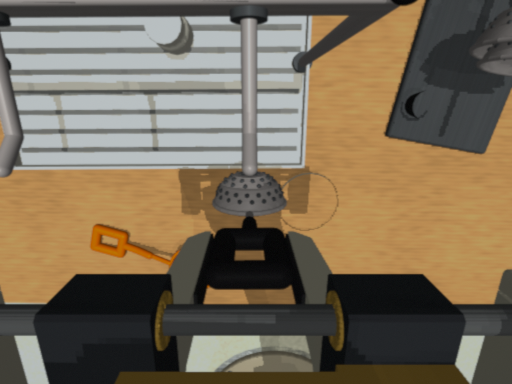

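It's clear of the peg. Carrying the small to the hook.

>>> {"api": "carry_out", "payload": {"steps": [{"slide":[4.9,36.5,0],"dr":[0,0,0]},{"slide":[4.9,36.5,0],"dr":[0,0,0]},{"slide":[4.9,36.5,0],"dr":[0,0,0]},{"slide":[4.9,36.5,0],"dr":[0,0,0]},{"slide":[4.9,36.5,0],"dr":[0,0,0]},{"slide":[4.9,36.5,0],"dr":[0,0,0]},{"slide":[4.9,36.5,0],"dr":[0,0,0]}]}}

```text
clock: 35.12
eef_pos: [0.4928, -0.2038, 0.2557]
tool_rot: [[1.0, 0.021, 0.001], [0.021, -1.0, -0.0], [0.001, 0.0, -1.0]]
ft_force: [0.8, 0.7, -1.2]
finger_gap: 0.0437
```

>>> {"api": "carry_out", "payload": {"steps": [{"slide":[0,0,0],"dr":[0,0,0.0575]},{"slide":[0,0,0],"dr":[0,0,0.0575]},{"slide":[0,0,0],"dr":[0,0,0.0575]},{"slide":[0,0,0],"dr":[0,0,0]},{"slide":[0,0,0],"dr":[0,0,0]}]}}

```text
clock: 35.53
eef_pos: [0.4926, -0.2017, 0.2556]
tool_rot: [[0.989, -0.149, 0.0], [-0.149, -0.989, -0.0], [0.0, 0.0, -1.0]]
ft_force: [0.9, 0.3, -1.5]
finger_gap: 0.0433
```

```bash
python3 - <<'E'
from h import *
from rig import manip
hk(manip)
c=wrist(manip,"w27")
E
```

```text
t 35.53 p [ 0.4926 -0.2017  0.2556] ang -8.56 tilt [0. 0.] F [ 0.91  0.35 -1.54] gap 0.0433
hook c(mm) -51.2 lat(+=tool -y) 1.7 Fx 0.84
t 35.53 p [ 0.4926 -0.2017  0.2556] ang -8.56 tilt [0. 0.] F [ 0.91  0.35 -1.54] gap 0.0433
```

View pics/w27.png

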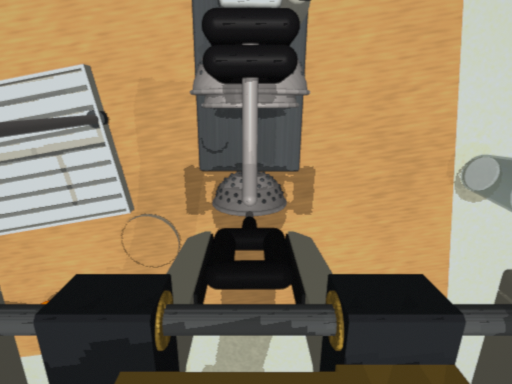

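The rod tip at (249,203) is in line with the eye at (249,260). Approaching and threading as before.

>>> {"api": "carry_out", "payload": {"steps": [{"slide":[8,0.3,0],"dr":[0,0,0]},{"slide":[8,0,0],"dr":[0,0,0]},{"slide":[7,0,0],"dr":[0,0,0]},{"slide":[0,0,0],"dr":[0,0,0]},{"slide":[0,0,0],"dr":[0,0,0]}]}}

```text
clock: 36.0
eef_pos: [0.5153, -0.2052, 0.2555]
tool_rot: [[0.989, -0.15, -0.0], [-0.15, -0.989, 0.0], [-0.0, -0.0, -1.0]]
ft_force: [0.1, -0.1, -2.3]
finger_gap: 0.0434
```

>>> {"api": "carry_out", "payload": {"steps": [{"slide":[3,0,0],"dr":[0,0,0]},{"slide":[5,0,1],"dr":[0,0,0]},{"slide":[5,0,2],"dr":[0,0,0]},{"slide":[0,0,0],"dr":[0,0,0]},{"slide":[5,0,2.5],"dr":[0,0,0]},{"slide":[5,0,2.5],"dr":[0,0,0]},{"slide":[5,0,2.5],"dr":[0,0,0]},{"slide":[5,0,2.3],"dr":[0,0,0]},{"slide":[0,0,0],"dr":[0,0,0]},{"slide":[0,0,0],"dr":[0,0,0]}]}}

```text
clock: 36.83
eef_pos: [0.5475, -0.2102, 0.2425]
tool_rot: [[0.989, -0.15, -0.001], [-0.15, -0.989, 0.0], [-0.001, -0.0, -1.0]]
ft_force: [-0.1, 0.0, -1.7]
finger_gap: 0.0438
```

```bash
python3 - <<'E'
from h import *
from rig import manip
hk(manip)
c=wrist(manip,"w28");  cv2.imwrite("pics/w28c.png",cv2.resize(c["image"][150:384,150:350],(600,600))[:,:,::-1])
E
```

```text
t 36.83 p [ 0.5475 -0.2102  0.2425] ang -8.65 tilt [-0.001 -0.   ] F [-0.11  0.04 -1.66] gap 0.0438
hook c(mm) 4.3 lat(+=tool -y) 1.5 Fx -0.12
t 36.83 p [ 0.5475 -0.2102  0.2425] ang -8.65 tilt [-0.001 -0.   ] F [-0.11  0.04 -1.66] gap 0.0438
```

View pics/w28c.png

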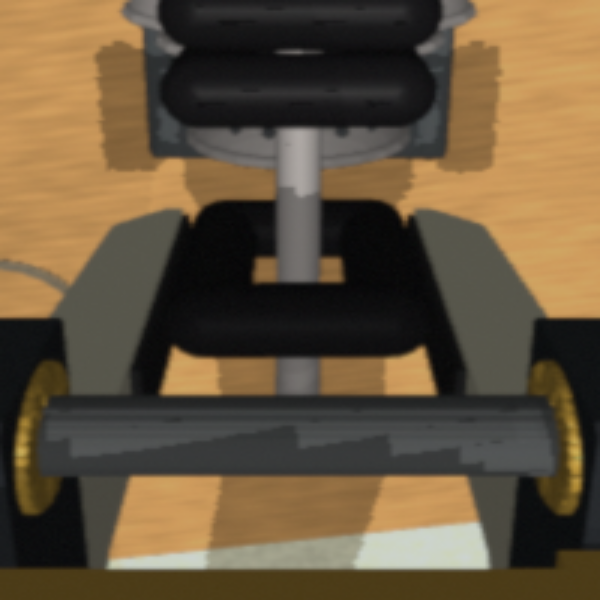

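Threaded. Sliding to c≈30 and lowering.

>>> {"api": "carry_out", "payload": {"steps": [{"slide":[8,0,0],"dr":[0,0,0]},{"slide":[8,0,0],"dr":[0,0,0]},{"slide":[6,0,0],"dr":[0,0,0]},{"slide":[4,0,0],"dr":[0,0,0]},{"slide":[0,0,3],"dr":[0,0,0]},{"slide":[0,0,3],"dr":[0,0,0]},{"slide":[0,0,1.6],"dr":[0,0,0]},{"slide":[0,0,0],"dr":[0,0,0]},{"slide":[0,0,0],"dr":[0,0,0]}]}}

```text
clock: 37.63
eef_pos: [0.5728, -0.2142, 0.2352]
tool_rot: [[0.989, -0.151, -0.001], [-0.151, -0.989, 0.0], [-0.001, 0.0, -1.0]]
ft_force: [-0.3, -0.1, -0.3]
finger_gap: 0.0437
```

>>> {"api": "carry_out", "payload": {"steps": [{"slide":[1.2,0,0],"dr":[0,0,0]},{"slide":[1.2,0,0],"dr":[0,0,0]},{"slide":[0,0,0],"dr":[0,0,0]}]}}

```text
clock: 37.88
eef_pos: [0.5756, -0.2146, 0.2355]
tool_rot: [[0.989, -0.151, 0.0], [-0.151, -0.989, -0.0], [0.0, 0.0, -1.0]]
ft_force: [-0.4, -0.0, -1.4]
finger_gap: 0.0438
```

>>> {"api": "carry_out", "payload": {"steps": [{"slide":[0.7,0,0],"dr":[0,0,0]},{"slide":[0,0,0],"dr":[0,0,0]}]}}

```text
clock: 38.05
eef_pos: [0.576, -0.2147, 0.2354]
tool_rot: [[0.989, -0.151, -0.0], [-0.151, -0.989, 0.0], [-0.0, 0.0, -1.0]]
ft_force: [-0.5, -0.2, -1.2]
finger_gap: 0.0435
```

>>> {"api": "carry_out", "payload": {"steps": [{"slide":[0.6,0,0],"dr":[0,0,0]},{"slide":[0,0,0],"dr":[0,0,0]}]}}

```text
clock: 38.22
eef_pos: [0.5762, -0.2147, 0.2353]
tool_rot: [[0.989, -0.151, -0.001], [-0.151, -0.989, 0.0], [-0.001, 0.0, -1.0]]
ft_force: [-3.4, 0.9, 0.1]
finger_gap: 0.0433
```

```bash
python3 - <<'E'
from h import *
from rig import manip
hk(manip)
E
```

```text
t 38.22 p [ 0.5762 -0.2147  0.2353] ang -8.66 tilt [-0.001  0.   ] F [-3.43  0.9   0.07] gap 0.0433
hook c(mm) 33.4 lat(+=tool -y) 1.3 Fx -3.53
```

Contact at c≈33.4, which is the expected 14 mm spacing. I'm pressing to 5 N and lowering onto the rod.

>>> {"api": "carry_out", "payload": {"steps": [{"slide":[0.4,0,0],"dr":[0,0,0]},{"slide":[0,0,0],"dr":[0,0,0]},{"slide":[0,0,0],"dr":[0,0,0]}]}}

```text
clock: 38.47
eef_pos: [0.5765, -0.2148, 0.2352]
tool_rot: [[0.989, -0.151, -0.001], [-0.151, -0.989, 0.0], [-0.001, 0.0, -1.0]]
ft_force: [-5.7, 1.5, 0.7]
finger_gap: 0.0435
```

>>> {"api": "carry_out", "payload": {"steps": [{"slide":[0,0,0.5],"dr":[0,0,0]},{"slide":[-0.3,0,0.5],"dr":[0,0,0]},{"slide":[0,0,0],"dr":[0,0,0]},{"slide":[0,0,0],"dr":[0,0,0]}]}}

```text
clock: 38.8
eef_pos: [0.5765, -0.2148, 0.2344]
tool_rot: [[0.989, -0.151, -0.001], [-0.151, -0.989, -0.0], [-0.001, 0.0, -1.0]]
ft_force: [-4.8, 0.2, 2.1]
finger_gap: 0.0434
```

```bash
python3 - <<'E'
from h import *
from rig import manip
hk(manip)
c=wrist(manip,"w29");  cv2.imwrite("pics/w29c.png",cv2.resize(c["image"][150:384,150:350],(600,600))[:,:,::-1])
E
```

```text
t 38.8 p [ 0.5765 -0.2148  0.2344] ang -8.67 tilt [-0.001  0.   ] F [-4.75  0.25  2.15] gap 0.0434
hook c(mm) 33.7 lat(+=tool -y) 1.3 Fx -4.74
t 38.8 p [ 0.5765 -0.2148  0.2344] ang -8.67 tilt [-0.001  0.   ] F [-4.75  0.25  2.15] gap 0.0434
```

View pics/w29c.png

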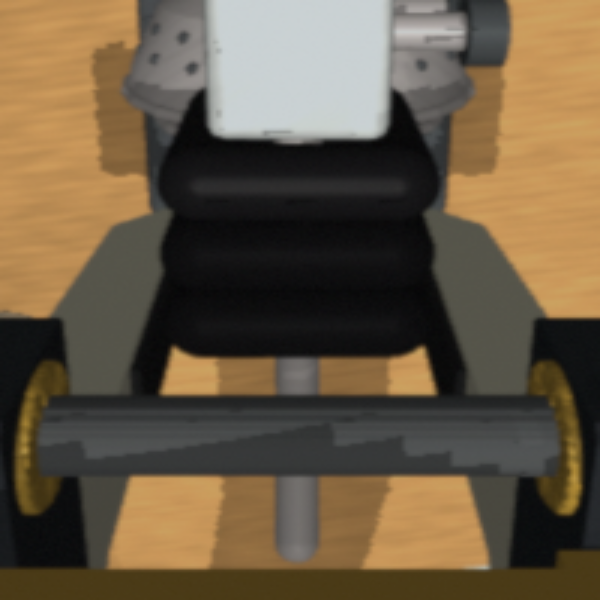

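All three eyes are stacked, at rows 185, 255 and 320, with a steady push of about 5 N and the weight on the rod. I'm holding briefly, then opening without drawing back.

>>> {"api": "carry_out", "payload": {"steps": [{"slide":[-0.2,0,0],"dr":[0,0,0]},{"slide":[0,0,0],"dr":[0,0,0]},{"slide":[0,0,0],"dr":[0,0,0]}]}}

```text
clock: 39.1
eef_pos: [0.5765, -0.2147, 0.2345]
tool_rot: [[0.989, -0.151, -0.0], [-0.151, -0.989, -0.0], [-0.0, 0.0, -1.0]]
ft_force: [-5.8, 1.5, 2.7]
finger_gap: 0.0436
```

>>> {"api": "carry_out", "payload": {"steps": [{"slide":[0,0,0],"dr":[0,0,0]},{"slide":[0,0,0],"dr":[0,0,0]},{"slide":[0,0,0],"dr":[0,0,0]},{"slide":[0,0,0],"dr":[0,0,0]},{"slide":[0,0,0],"dr":[0,0,0]},{"slide":[0,0,0],"dr":[0,0,0]}], "claw": 0.7}}

```text
clock: 39.6
eef_pos: [0.5769, -0.2148, 0.2344]
tool_rot: [[0.989, -0.151, 0.0], [-0.151, -0.989, -0.0], [0.0, -0.0, -1.0]]
ft_force: [0.7, -1.0, -0.2]
finger_gap: 0.0774
```

>>> {"api": "carry_out", "payload": {"steps": [{"slide":[0,0,-10],"dr":[0,0,0]},{"slide":[0,0,-35],"dr":[0,0,0]},{"slide":[0,0,-35],"dr":[0,0,0]},{"slide":[0,0,-35],"dr":[0,0,0]},{"slide":[-35,0,-35],"dr":[0,0,0]},{"slide":[-35,0,0],"dr":[0,0,0]},{"slide":[-25,0,0],"dr":[0,0,0]},{"slide":[0,0,0],"dr":[0,0,0]},{"slide":[0,0,0],"dr":[0,0,0]}]}}

```text
clock: 40.35
eef_pos: [0.4875, -0.2014, 0.3804]
tool_rot: [[0.988, -0.151, 0.002], [-0.151, -0.988, -0.001], [0.002, 0.001, -1.0]]
ft_force: [1.1, 0.8, 0.6]
finger_gap: 0.079
```

```bash
python3 - <<'E'
from h import *
from rig import manip
c=wrist(manip,"w30"); prof(c); cv2.imwrite("pics/w30c.png",cv2.resize(c["image"][0:200,150:350],(600,600),interpolation=cv2.INTER_CUBIC)[:,:,::-1])
c=manip.camera("scene"); cv2.imwrite("pics/s30.png",cv2.resize(c["image"][80:330,110:410],(720,600),interpolation=cv2.INTER_CUBIC)[:,:,::-1])
E
```

```text
t 40.35 p [ 0.4875 -0.2014  0.3804] ang -8.7 tilt [0.002 0.001] F [1.06 0.81 0.55] gap 0.079
(-19, 276.6) (-17, 277.4) (-15, 276.9) (-13, 275.3) (-11, 273.4) (-9, 271.7) (-7, 269.9) (-5, 268.5) (-3, 266.6) (-1, 265.1) (1, 264.4) (3, 263.9) (5, 263.8) (7, 264.2) (9, 263.7) (11, 264.4) (13, 264.4) (15, 264.3) (17, 264.6) (19, 264.3) (21, 264.4) (23, 264.2) (25, 264.4) (27, 264.5) (29, 275.3) (31, 277.5) (33, 278.5) (35, 278.8) (37, 278.5) (39, 277.8) (41, 275.7) (43, 274.4) (45, 277.0) (47, 278.3) (49, 278.7) (51, 278.4) (53, 277.9) (55, 275.8) (57, 273.9) (59, 276.6) (61, 278.1) (63, 278.4) (65, 278.6) (67, 277.8) (69, 276.3) (71, 270.4) (73, 272.7) (75, 273.1) (77, 273.0) (79, 272.9) (81, 272.9) (83, 273.3) (85, 272.9) (87, 272.9) (89, 272.8)
```

View pics/w30c.png

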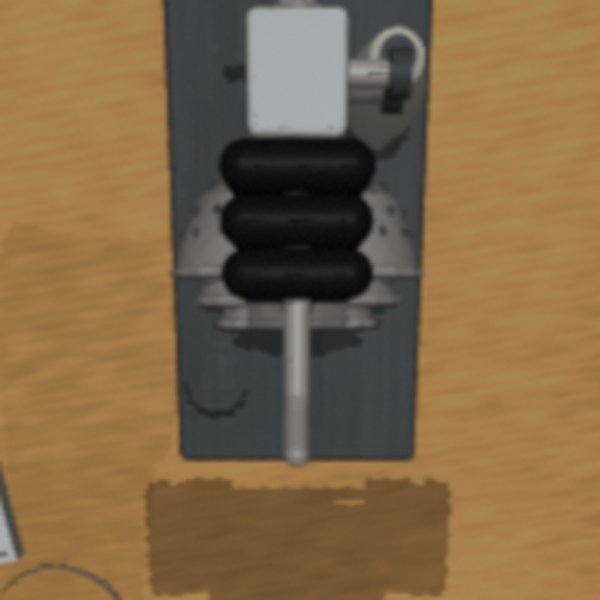

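View pics/s30.png

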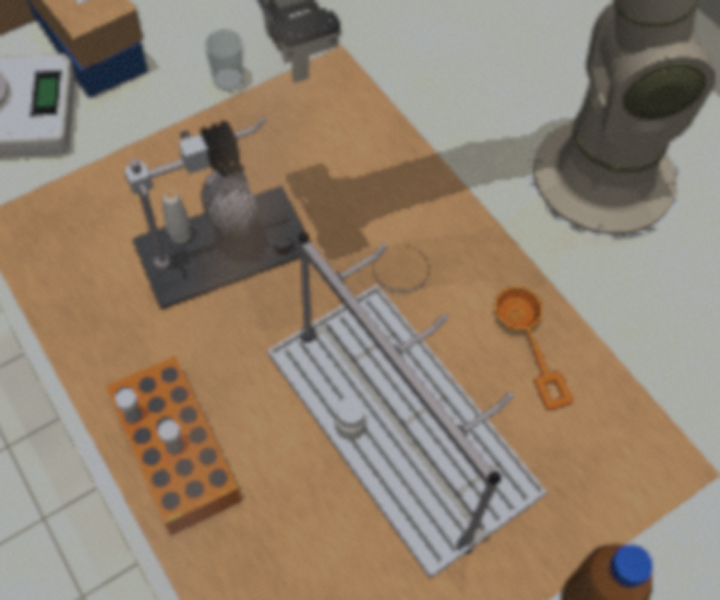

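The final profile has eyes at c≈35, 49.5 and 64 and the clamp face still at about 71. All three are nested, the bystanders haven't moved and the gripper is clear. Handing in.

```bash
python3 - <<'E'
from h import *
from rig import manip
print(manip.job_done()); st(manip)
E
```

```text
the job is handed in; nothing more can be done
None
the job is handed in; nothing more can be done
```

The three strainers are nested on the hook of the laboratory stand: large against the clamp block, medium in front of it, small in front. I handed the job in at about 40 s of the 72 s allowed.

**How it went:** I lifted each strainer off its peg, threaded it over the upturned tip and slid it back until I felt contact. I lowered each one until the force reading showed the hook carrying its weight, then opened the gripper. The steady push was about 5 N, with brief peaks of about 7 N on the large and the medium. That is just over the 4–6 N firm push but well under the 20 N at which the clamp slips.

**Last checks:**
- **Spacing:** the wrist camera's depth profile put the eyes at about 35, 49.5 and 64 mm from the hook's bend. That is about 14 mm apart, so they touch to within measuring error.
- **Clamp:** its front face was still at about 71 mm, the same as before, so it did not slip.
- **Surroundings:** in the last scene picture the other things, including the orange look-alike, looked unmoved, and the gripper was clear of everything.

**What disagreed:**
- **Cameras:** the top camera's sideways position for the hook was about 3 mm off the wrist camera's, so I used the wrist camera for both the rack and the hook.
- **Medium:** as I eased off before letting go, it may have drawn back by a fraction of a millimetre. The later push on the small one pressed the stack together again, and the last profile showed no gap.

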